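Drive the screw eye home with the tommy bar

TASK

On the batten the one tall screw eye is not yet fully screwed in. Take the steel bar from its rest, slide it through the eye's loop and use it to turn the eye clockwise (seen from above) until its collar sits fully home and it will turn no further, stopping gently as soon as it goes firm so that the thread is not stripped. Then draw the bar out, lay it back across both notches of its rest, and leave everything else where it is; do not turn the eye with the gripper itself.

Things in the scene. Friction and masses are not known exactly. Their poses are not given: they have to be found in the camera images.
- eye: tall steel screw eye standing in the batten: round collar 24 mm across and 5 mm thick, shank 11 mm thick, on top a flat-band loop 25 mm across outside, centre 52 mm above the collar's underside. Origin: centre of the collar's underside, on the screw axis; z up along that axis; x is the way through the loop (a rod goes through along +x or -x, both sides alike). Its drag holds it where it is left
- eye_loop (a point): centre of the loop's opening, on the screw axis, 95 mm above the bench when home; axes as eye. The opening is an octagon 15 mm across its flats and 14 mm deep along x, its band 5 mm thick: the bar has about 2.5 mm of room each side and can swing about 20 degrees either way before it bites and begins to turn the eye
- eye_top (a point): top of the loop, 12.5 mm above its centre. The eye has a right-hand thread, 2.5 mm a turn, and starts 11 to 63 degrees short of home (a gap of 0.1 to 0.45 mm, too fine to read from poses; the heading at home differs each time). It turns with a steady drag of 0.22 N m until the collar meets its plate, then stops hard; more than about 0.9 N m of turning effort strips it
- batten: fixed hardwood batten 56 x 260 x 40 mm (x, y, z), steel straps near its ends. Origin: centre of its underside, on the bench. Along its middle line, at three places 65 mm apart, stand the eye (on a round steel plate 34 mm across and 3 mm thick; the eye's origin is 43 mm above the batten's origin when home) and two short cup hooks
- cup_hook_a: short fixed steel cup hook on the batten, 25 mm high, origin at its foot
- cup_hook_b: short fixed steel cup hook on the batten, 25 mm high, origin at its foot
- bar: loose plain round steel bar (tommy bar), 10 mm thick, 240 mm long, round ends, 0.145 kg. Origin: its middle, on its axis; x along it. It starts in the rest's notches with its axis about 52 mm above the bench
- rest: fixed wooden rest: base board 150 x 55 x 10 mm and two uprights 12 mm thick with 45-degree V notches, at x = +-62 mm in its frame. Origin: centre of its underside, on the bench; x along the seated bar. The notches are 40 mm wide at the mouth, tops 65 mm and bottoms 45 mm above the bench; the bar's axis lies 52 mm above the bench when seated; free gap between the uprights 112 mm
- teapot: bystander: round-bellied steel teapot, 116 mm high, origin under its middle
- saucepan: bystander: open steel pot 120 mm across, 70 mm high, origin under its middle
- jar: bystander: clear jar 70 mm across, 75 mm high, origin under its middle
- pot_lid: bystander: small steel lid 72 mm across, 32 mm high, origin under its middle
- pot_handle: bystander: bowed black pot handle 116 mm long, 16 mm thick, lying flat
- screwdriver: bystander: screwdriver with a wooden handle lying on the bench
- rivet_tin: bystander: small metal bowl 66 mm across, 30 mm high, origin under its middle
Things that resemble listed ones, but are neither listed nor needed, are in the scene too. What is meant by the rest is not orange, and is the smaller of those in its own colour.

How it is judged:
On the way, in this order (a step that is already met when the one before it is completed fails the run):
1. the bar is through the eye's loop, at least 10 mm of it showing beyond (x of eye_loop in the frame of bar between -0.103 and 0.103 m and y of eye_loop in the frame of bar between -0.007 and 0.007 m and z of eye_loop in the frame of bar between -0.007 and 0.007 m), for 0.1 s.
2. with the bar still through the loop, the eye is turned home: its collar down on the plate (within 0.03 mm, the last 4 degrees) (z of eye in the frame of batten below 0.04303 m and x of eye_loop in the frame of bar between -0.115 and 0.115 m and y of eye_loop in the frame of bar between -0.008 and 0.008 m and z of eye_loop in the frame of bar between -0.008 and 0.008 m), for 0.1 s.
At the end, for the whole second after the job is handed in: The eye's collar is down on its plate (within 0.03 mm, the last 4 degrees of turn); the bar is released and at rest in both notches of its rest, its middle within 50 mm of the rest's middle (z of eye in the frame of batten below 0.04303 m and z of bar in the frame of rest between 0.048 and 0.056 m and horizontal distance between bar and rest below 0.05 m and angle between the x axis of bar and the x axis of rest, either way round below 0.1 rad and linear speed of bar below 0.02 m/s); the robot touches nothing.
It fails at once if the eye is forced: bar and eye press on each other too hard (turned on hard past firm, or jammed) (contact force between bar and eye above 100 N).
It fails at once if the eye is turned or pushed by the gripper itself (contact force between the fingers and eye above 3 N).
It fails at once if a bystander is moved by more than 15 mm (distance of any of teapot, saucepan, jar, pot_lid, pot_handle, screwdriver, rivet_tin from where it was at the start of the episode above 0.015 m).
It also fails if it takes over 72 s, if anything falls off the work surface, if the arm or the gripper's body presses on something with over 40 N, if the wrist force passes 120 N, or if a joint passes its speed limit or range.

ROBOT

A 6-joint arm with a two-finger parallel gripper is mounted at the origin on the work surface. World frame = base frame: x ahead of the robot, y to its left, z up, the work surface at z = 0. Lengths are in m, angles in rad, forces in N, time in s.
With the tool pointing down it reaches from about 0.425 to 0.95 m from the base axis. Payload 14.7 kg.
Tool frame: the origin (TCP) lies midway between the tips of the shut fingers; the grasp point (between the pads) lies 19 mm behind it (ctrl.grip_point_offset is the distance from the TCP to the grasp point, in m); y points along the fingers, z is the direction in which the jaws open and shut, and the axes are right-handed (so a half turn about y gives the same grasp; the last joint's range is limited). The gripper opens to 85 mm and grips with 20 to 120 N. Pads are 22 mm wide; open, the fingers measure 114 mm over their backs; the gripper's body (76 mm by 85 mm) begins 54 mm behind the grasp point. The pads swing forward as they close: fully open they stand 13 mm farther back than shut.
Start: joints at [1.103, 0.48, 1.596, -0, 1.065, -0.047], TCP at [0.265, 0.593, 0.192] pointing down, gripper open.
Joint ranges: [-2.75, 2.75], [-0.82, 2.05], [0.23, 2.67], [-1.56, 4.7], [0.09, 2.69], [-2.92, 2.92]. Speed limits (rad/s): [1.89, 1.89, 2.39, 3.01, 3.01, 3.01].

INTERFACE

Orientations are given as a rotation vector (axis times angle).
In Python, from bench import ctrl, imaging gives the robot as it stands.
- The arm moves only by the tool jog_arm, never from a script. Its argument "deltas" is a list of rows, each a list of 5 numbers: the opening, from 0 (shut) to 1 (fully open), then the shift along the tool's x, y, z in m, then the turn about the tool's y in degrees. A call has 1 to 5 rows; each row shifts and turns the commanded pose from where the row before left it, along the tool's axes as they then stand; what a row does not reach is not made up. A row lasts 1/8 s, in which the tool goes at most 62.5 mm and 10.7 degrees, less where a joint would pass 70% of its speed; a pose out of reach is approached as far as the arm can. A call with a gripper value outside its range is refused whole. The fingers move at their own pace and stop on an object; the grip force is fixed at half the most. Time passes only in rows, so rows that do not move let the fingers close. It gives the time, the measured TCP pose, the force and the opening at its end, in the units of the state.
- ctrl.get_state(): the state, without advancing time (a new reading comes with each control period).
- imaging.read_camera(name): name is "scene" or "top" or "wrist"; returns the picture (420x560x3 uint8, red, green, blue); there is no depth.
- imaging.camera_model(name): a dict with "mtx" (3x3 intrinsics, pixels), "k1" (the pictures are not rectified: a ray, as slopes to the right and down, at radius r is drawn at 1 + k1 r^2 times it, then the intrinsics apply), "eye" and "orientation" of the camera in the world. Camera axes: x right, y down, z forward; pixel columns grow to the right and rows downward; lengths in m; the calibration is good to about 2 mm. A picture is of the moment at which its call begins: read the wrist's pose just before it. camera_model takes no time and is no camera call; for the wrist camera it gives the pose at the moment of the call.
- ctrl.sign_off(): hands the job in, once; it reports no verdict.
Trained networks look in the newest picture that a camera, given by its name, has taken for a name from the list of things; names that differ only in an ending like _2 or _b are one class to them, and where a whole thing is asked for, a point or a joint stands for the part that bears it (a point fixed in the world has none). Each returns a list of dicts, best first, with "p" (0 to 1); they miss things now and then, are a little off and sometimes report something else, mostly with a low value. They report only what shows in the picture. A call takes as long as a camera call. They do not tell look-alikes from the thing itself.
- imaging.recognise(camera, target): "box" ([centre column, centre row, width, height] as shares, 0 to 1, of the picture: columns of its width, rows of its height, round what is visible of it).
- imaging.trace(camera, target): "region" (420x560 bool, what is visible of it) and "box" ([centre column, centre row, width, height] as shares, 0 to 1, of the picture: columns of its width, rows of its height, round what is visible of it).
The state is a dict: "time_s": time; "q": joint angles; "qvel": joint speeds; "joint_torque": joint torques, N m; "ee_pos": TCP position; "eef_rot": TCP orientation; "wrist_force": force on the tool from outside, world axes, zero at the start; "ft_torque": the same for the moment, N m; "width": finger opening in m.
Only numpy, scipy, OpenCV 4.12 (cv2) and the standard library are available. Lean on these libraries where they do the work, as an engineer would, in place of code of your own. Each camera call takes 0.05 s, during which the arm holds its last target.

## Working session

There is one attempt and no reset: what is moved stays moved. The work goes in short steps, Python scripts to look and compute and a tool call to move; the robot and the scene stay as the last step left them, time stands still between calls to the robot, and variables do not carry over. Pictures are saved under pics/ and viewed, and the job is handed in when it is done.

Besides the shell and the picture viewer there is one more tool, called as a command line: name --pt "numbers of a row" for each row, then --argument value for the rest. jog_arm: Moves the arm, as the interface text tells. Its arguments: {"type":"object","properties":{"deltas":{"type":"array","items":{"type":"array","items":{"type":"number"}}}},"required":["deltas"]}

```bash
ls; mkdir -p pics; python3 - <<'E'
from bench import ctrl, imaging
import cv2, numpy as np
s=ctrl.get_state(); print({k:np.round(v,4).tolist() for k,v in s.items()}, ctrl.grip_point_offset)
for n in ["scene","top","wrist"]:
    m=imaging.camera_model(n); print(n,{k:np.round(v,4).tolist() for k,v in m.items()})
    cv2.imwrite(f"pics/{n}0.png",imaging.read_camera(n)[:,:,::-1])
E
```

```text
pics
{'time_s': 0.0, 'q': [1.1034, 0.4808, 1.5969, -0.0, 1.0651, -0.0466], 'qvel': [-0.0004, 0.0011, -0.0009, -0.0003, 0.0, 0.0005], 'joint_torque': [-0.0021, -95.0662, -43.0176, -0.0004, 0.0127, 0.0001], 'ee_pos': [0.2653, 0.5929, 0.1911], 'eef_rot': [-1.5466, 0.3303, -0.3299], 'wrist_force': [0.0999, 0.3313, -0.7644], 'ft_torque': [-0.0176, 0.0074, 0.0317], 'width': 0.0855} 0.0187
scene {'mtx': [[391.367, 0.0, 286.0366], [0.0, 391.367, 213.077], [0.0, 0.0, 1.0]], 'k1': 0.0351, 'eye': [1.2374, -0.3808, 0.712], 'orientation': [-1.9279, -1.1437, 0.5738]}
top {'mtx': [[400.5206, 0.0, 278.7594], [0.0, 400.5206, 211.6187], [0.0, 0.0, 1.0]], 'k1': 0.0095, 'eye': [0.3986, 0.086, 1.1962], 'orientation': [-2.2128, 2.1852, -0.0959]}
wrist {'mtx': [[324.0158, 0.0, 277.64], [0.0, 324.0158, 205.0231], [0.0, 0.0, 1.0]], 'k1': 0.0248, 'eye': [0.204, 0.6214, 0.3722], 'orientation': [2.437, 1.58, 0.2162]}
```

View pics/scene0.png

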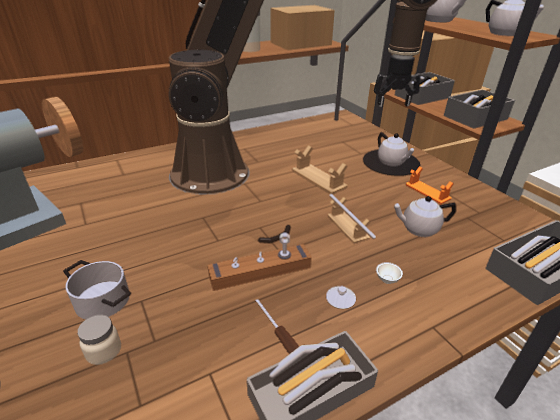

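View pics/top0.png

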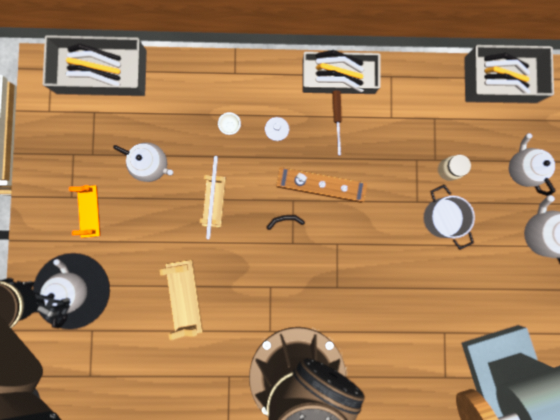

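View pics/wrist0.png

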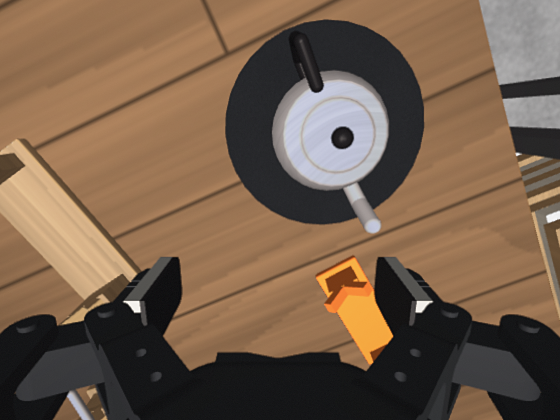

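```bash
cat > h.py <<'E'
from bench import ctrl, imaging
import cv2, numpy as np
from scipy.spatial.transform import Rotation as R
def cam(n): return imaging.camera_model(n)
def proj(m,P):
    P=np.atleast_2d(P); r=R.from_rotvec(m['orientation']).as_matrix()
    c=(P-np.array(m['eye']))@r; s=c[:,:2]/c[:,2:]
    s=s*(1+m['k1']*(s**2).sum(1,keepdims=True)); K=np.array(m['mtx'])
    return s*[K[0,0],K[1,1]]+K[:2,2]
def ray(m,uv):
    uv=np.atleast_2d(uv).astype(float);K=np.array(m['mtx'])
    d=(uv-K[:2,2])/[K[0,0],K[1,1]]; s=d.copy()
    for _ in range(20): s=d/(1+m['k1']*(s**2).sum(1,keepdims=True))
    return np.c_[s,np.ones(len(s))]@R.from_rotvec(m['orientation']).as_matrix().T
def onz(m,uv,z):
    d=ray(m,uv); e=np.array(m['eye']); return e+d*((z-e[2])/d[:,2])[:,None]
def save(img,name,box=None,k=1):
    if box: img=img[box[1]:box[3],box[0]:box[2]]
    cv2.imwrite('pics/'+name,cv2.resize(img,None,fx=k,fy=k,interpolation=cv2.INTER_CUBIC)[:,:,::-1])
def st():
    s=ctrl.get_state(); print({k:np.round(s[k],4).tolist() for k in ['time_s','q','ee_pos','eef_rot','wrist_force','ft_torque','width']}); return s
def axes(rv): return R.from_rotvec(rv).as_matrix()
E
python3 - <<'E'
from h import *
for n in ["top","scene"]:
    m=cam(n); img=imaging.read_camera(n)
    for t in ["bar","eye","eye_loop","rest","batten"]:
        for d in imaging.trace(n,t)[:3]:
            if d['p']<.3: continue
            ys,xs=np.nonzero(d['region']); c=np.array([xs.mean(),ys.mean()])
            (cx,cy),(w,h),a=cv2.minAreaRect(np.c_[xs,ys].astype(np.float32))
            print(n,t,round(d['p'],2),np.round(c,1),'rect',np.round([cx,cy,w,h,a],1), np.round(onz(m,c,.05),3))
            if t=='bar':
                X=np.c_[xs,ys]; v=np.linalg.svd(X-c,full_matrices=False)[2][0]; s=(X-c)@v
                e=np.array([c+v*s.min(),c+v*s.max()]); P=onz(m,e,.052); print('  ends',np.round(P,4).tolist(), np.linalg.norm(P[1]-P[0]))
    if n=="top": save(img,'topc.png',(180,140,380,260),4)
    else: save(img,'scenec.png',(190,190,400,310),3.7)
E
```

```text
top bar 0.81 [212.4 184.6] rect [212.  192.5   5.2  69.3   3. ] [[0.548 0.252 0.05 ]]
  ends [[0.6254, 0.2466, 0.052], [0.4267, 0.2605, 0.052]] 0.19925168494516368
top bar 0.54 [449.2 217. ] rect [451.6 216.3  62.5  50.4  27.3] [[ 0.464 -0.432  0.05 ]]
  ends [[0.5314, -0.3655, 0.052], [0.3925, -0.5007, 0.052]] 0.1938689532773019
top eye_loop 0.58 [300.1 178.5] rect [300.5 178.5   7.    7.   90. ] [[0.57 0.   0.05]]
top rest 0.91 [ 87.9 210.5] rect [ 85.  210.7  51.4  26.9  86.1] [[0.469 0.602 0.05 ]]
top rest 0.7 [183.  298.4] rect [181.  299.   74.9  33.5  81.1] [[0.225 0.327 0.05 ]]
top rest 0.63 [213.9 199.9] rect [212.9 200.1  20.1  49.5   5.2] [[0.505 0.247 0.05 ]]
top batten 0.75 [283.7 219.7] rect [284.8 219.9  11.5  37.6  81.4] [[0.45  0.046 0.05 ]]
scene bar 0.51 [353.7 217.3] rect [352.6 216.4  60.8   4.2  43.2] [[0.528 0.254 0.05 ]]
  ends [[0.3999, 0.2616, 0.052], [0.6324, 0.2452, 0.052]] 0.23307977182888062
scene eye 0.66 [284.6 244.9] rect [284.5 245.   22.    7.   90. ] [[0.544 0.015 0.05 ]]
scene eye_loop 0.68 [284.6 244.3] rect [284.  244.5  23.   10.   90. ] [[0.542 0.017 0.05 ]]
scene rest 0.89 [320.2 173.8] rect [321.  170.4  61.6  32.7  29.2] [[0.266 0.31  0.05 ]]
scene rest 0.7 [429.5 188.2] rect [430.1 185.8  47.3  25.   25.8] [[0.512 0.574 0.05 ]]
scene rest 0.69 [347.1 223.7] rect [349.5 220.5  52.3  25.5  45. ] [[0.544 0.219 0.05 ]]
scene batten 0.6 [257.9 267.6] rect [259.7 266.6  27.4 106.2  77.5] [[ 0.589 -0.085  0.05 ]]
scene batten 0.47 [ 98.6 339.3] rect [ 98.8 338.9  46.5  40.2  71.6] [[ 0.625 -0.452  0.05 ]]
```

View pics/topc.png

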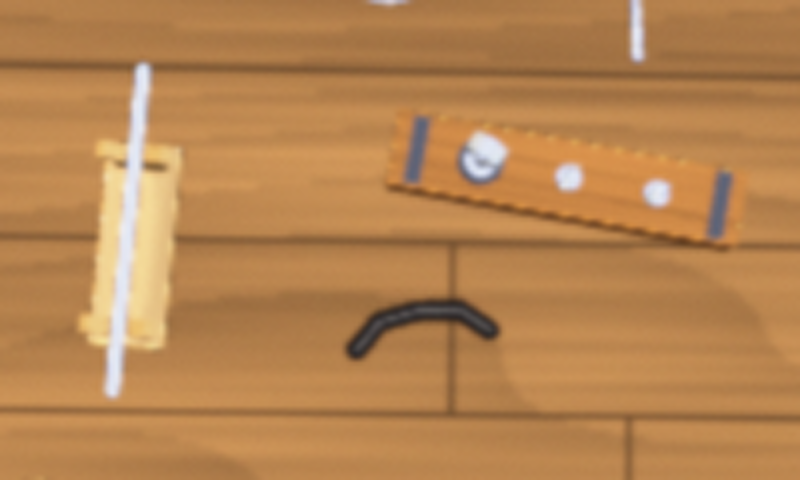

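View pics/scenec.png

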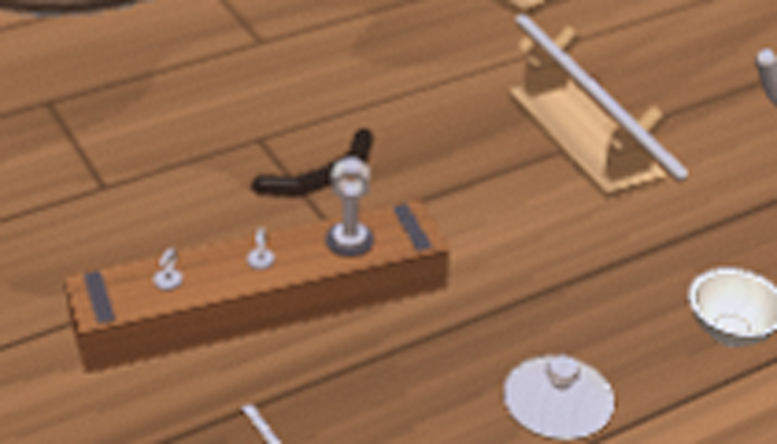

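```bash
cat >> h.py <<'E'
def plan(target,xdir=None,s=None):
    """deltas in tool axes to bring TCP to target; xdir: desired tool-x heading (deg), mod 180"""
    s=s or ctrl.get_state(); A=axes(s['eef_rot']); d=A.T@(np.array(target)-s['ee_pos'])
    out=dict(d_mm=np.round(d*1000,1).tolist())
    h=np.degrees(np.arctan2(A[1,0],A[0,0])); out['head']=round(h,2)
    if xdir is not None:
        # turn about tool y (down): positive turn lowers heading
        t=-(xdir-h); out['turn']=round((t+90)%180-90,2)
    print(out)
def topix(uv): pass
E
python3 - <<'E'
from h import *
s=st(); A=axes(s['eef_rot']); print(A.round(3))
m=cam('wrist'); print('cam in tool',A.T@(np.array(m['eye'])-s['ee_pos']), (A.T@R.from_rotvec(m['orientation']).as_matrix()).round(3))
mt=cam('top');ms=cam('scene')
def tri(a,b):
    d1=ray(mt,a)[0];d2=ray(ms,b)[0];e1=np.array(mt['eye']);e2=np.array(ms['eye'])
    t=np.linalg.lstsq(np.c_[d1,-d2],e2-e1,rcond=None)[0]; p,q=e1+d1*t[0],e2+d2*t[1]
    return (p+q)/2,np.linalg.norm(p-q)
print('top bar',onz(mt,[[215.7,156],[208.2,238.3]],.052).round(4),'scene bar',onz(ms,[[331.3,195.2],[374.5,237.5]],.052).round(4))
print('eye base top', onz(mt,[[299.8,180.3]],.043).round(4),'scene base',onz(ms,[[284.3,254.5]],.045).round(4),'loop scene',onz(ms,[[284.7,237.8]],.095).round(4))
print('batten ends', onz(mt,[[280,178],[364,192]],.04).round(4))
print('rest',onz(mt,[[216,181],[212,221.5]],.065).round(4))
E
```

```text
{'time_s': 0.75, 'q': [1.1034, 0.4802, 1.5963, -0.0, 1.0651, -0.0466], 'ee_pos': [0.2655, 0.5933, 0.1917], 'eef_rot': [-1.5455, 0.33, -0.3301], 'wrist_force': [0.7038, -0.6199, 0.3988], 'ft_torque': [0.0093, 0.019, 0.0016], 'width': 0.0855}
[[ 0.913  0.     0.408]
 [-0.408  0.     0.913]
 [ 0.    -1.     0.   ]]
cam in tool [-0.06758569 -0.1810876   0.00078743] [[-0.     0.963  0.27 ]
 [-0.    -0.27   0.963]
 [ 1.     0.     0.001]]
top bar [[0.6312 0.2444 0.052 ]
 [0.3947 0.2604 0.052 ]] scene bar [[0.4006 0.2632 0.052 ]
 [0.6325 0.2449 0.052 ]]
eye base top [[0.5658 0.0007 0.043 ]] scene base [[ 0.5719 -0.0011  0.045 ]] loop scene [[0.5665 0.0022 0.095 ]]
batten ends [[ 0.5721  0.0582  0.04  ]
 [ 0.5347 -0.1872  0.04  ]]
rest [[0.557  0.2402 0.065 ]
 [0.442  0.2489 0.065 ]]
```

jog_arm --pt "1 0.048 0 -0.033 0" --pt "1 0.048 0 -0.033 0" --pt "1 0.048 0 -0.033 0" --pt "1 0.048 0 -0.033 0" --pt "1 0.048 0 -0.033 0"

```text
time_s: 1.38
ee_pos: [0.418, 0.3431, 0.1919]
eef_rot: [-1.545, 0.329, -0.33]
wrist_force: [2.0, -0.5, -0.5]
width: 0.0851
```

jog_arm --pt "1 0.048 0 -0.033 0" --pt "1 0.048 0 -0.033 0" --pt "1 0.048 0 -0.033 0" --pt "1 0.048 0 -0.033 0" --pt "1 0.048 0 -0.033 0"

```text
time_s: 2.0
ee_pos: [0.5698, 0.0942, 0.1919]
eef_rot: [-1.545, 0.33, -0.331]
wrist_force: [0.7, 0.3, -0.4]
width: 0.0854
```

jog_arm --pt "1 0.048 0 -0.033 0" --pt "1 0.048 0 -0.033 0" --pt "1 0 0.025 0 -10" --pt "1 0 0.025 0 -10" --pt "1 0 0 0 0"

```text
time_s: 2.62
ee_pos: [0.6282, -0.0036, 0.1401]
eef_rot: [-1.57, 0.06, -0.055]
wrist_force: [0.2, 0.0, 0.6]
width: 0.0854
```

```bash
python3 - <<'E'
from h import *
s=st(); plan([.626,-.003,.14],-4,s)
m=cam('wrist'); img=imaging.read_camera('wrist'); save(img,'w1.png')
for t in ["eye","eye_loop"]:
    for d in imaging.trace('wrist',t)[:2]:
        ys,xs=np.nonzero(d['region']); print(t,d['p'],xs.mean(),ys.mean(),cv2.minAreaRect(np.c_[xs,ys].astype(np.float32)))
print(proj(m,[[.567,.001,.095],[.567,.001,.043]]))
E
```

```text
{'time_s': 2.625, 'q': [-0.0539, 0.5047, 1.6968, -0.0, 0.9434, -1.5518], 'ee_pos': [0.6282, -0.0036, 0.1401], 'eef_rot': [-1.57, 0.0599, -0.0546], 'wrist_force': [0.1514, 0.0063, 0.61], 'ft_torque': [-0.0035, -0.0008, 0.017], 'width': 0.0854}
{'d_mm': [-2.2, 0.1, 0.4], 'head': np.float64(-4.18), 'turn': np.float64(-0.18)}
eye 0.78 275.8692879914984 124.74176408076514 ((276.2691955566406, 124.34615325927734), (37.99696350097656, 29.121761322021484), 33.690067291259766)
eye 0.65 498.838055472711 279.0050700864897 ((499.0, 279.5), (59.0, 70.0), 90.0)
eye_loop 0.78 276.49503858875414 125.00220507166483 ((277.10003662109375, 123.80001831054688), (37.565940856933594, 28.174455642700195), 26.56505012512207)
[[276.92226597 123.56301522]
 [277.01157311 122.01117243]]
```

View pics/w1.png

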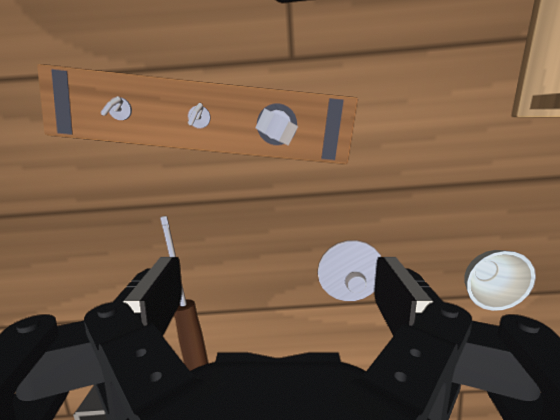

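```bash
python3 - <<'E'
import cv2
i=cv2.imread('pics/w1.png')[90:160,235:325]
cv2.imwrite('pics/w1z.png',cv2.resize(i,None,fx=8,fy=8,interpolation=cv2.INTER_CUBIC))
E
```

```text
(no output)
```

View pics/w1z.png

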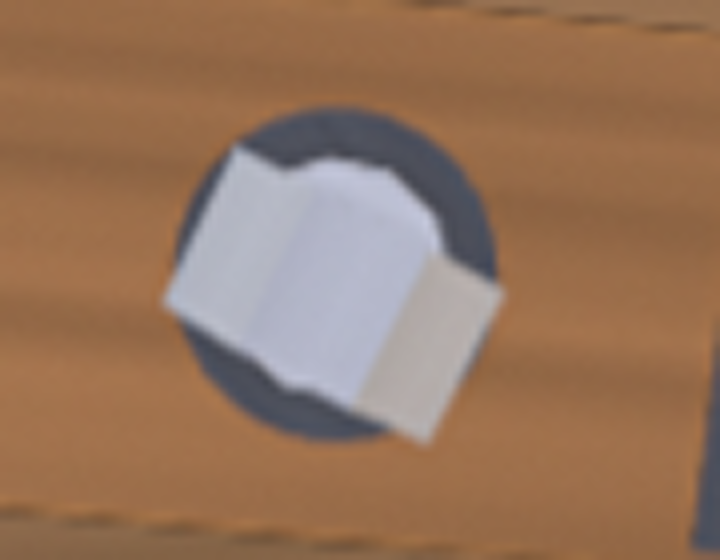

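```bash
python3 - <<'E'
from h import *
m=cam('wrist')
c=np.array([[237,145],[505,293],[430,443],[165,303]])/8+[235-.44,90-.44]
P=onz(m,c,.1); print(P.round(4), P.mean(0).round(4))
a=lambda v: round(np.degrees(np.arctan2(v[1],v[0])),2)
print('long',a(P[1]-P[0]),a(P[2]-P[3]),'short',a(P[3]-P[0]),a(P[2]-P[1]), [round(np.linalg.norm(P[i]-P[(i+1)%4])*1000,1) for i in range(4)])
print('plate centre', onz(m,np.array([[337,273]])/8+[234.56,89.56],.043).round(4))
E
```

```text
[[ 0.5583 -0.0062  0.1   ]
 [ 0.5718  0.0152  0.1   ]
 [ 0.5837  0.0081  0.1   ]
 [ 0.5705 -0.0133  0.1   ]] [0.5711 0.0009 0.1   ]
long 57.76 58.32 short -30.36 -30.78 [np.float64(25.3), np.float64(13.8), np.float64(25.2), np.float64(14.1)]
plate centre [[0.5708 0.001  0.043 ]]
```

jog_arm --pt "1 -0.028 0 0.049 0" --pt "1 -0.028 0 0.049 0" --pt "1 -0.028 0 0.049 0" --pt "1 -0.028 0 0.049 0" --pt "1 -0.028 0 0.05 0"

```text
time_s: 3.4
ee_pos: [0.5073, 0.254, 0.1432]
eef_rot: [-1.569, 0.057, -0.06]
wrist_force: [1.6, 0.8, 0.5]
width: 0.0857
```

jog_arm --pt "1 0 0 0 0"

```text
time_s: 3.52
ee_pos: [0.5064, 0.2556, 0.1431]
eef_rot: [-1.569, 0.054, -0.056]
wrist_force: [0.3, 0.9, -0.2]
width: 0.0855
```

```bash
python3 - <<'E'
from h import *
s=st(); plan([.507,.2527,.14],-4,s)
m=cam('wrist'); img=imaging.read_camera('wrist'); save(img,'w2.png')
for d in imaging.trace('wrist','bar')[:2]:
        ys,xs=np.nonzero(d['region']); X=np.c_[xs,ys];c=X.mean(0); v=np.linalg.svd(X-c,full_matrices=False)[2][0]; q=(X-c)@v
        e=np.array([c+v*q.min(),c+v*q.max()]); print(d['p'],e.round(1),onz(m,e,.052).round(4), onz(m,c,.052).round(4))
        A=axes(s['eef_rot']); print('tool frame', ((onz(m,e,.052)-s['ee_pos'])@A).round(4))
E
```

```text
{'time_s': 3.525, 'q': [0.4137, 0.4196, 1.8413, 0.0006, 0.8786, -1.0874], 'ee_pos': [0.5064, 0.2556, 0.1431], 'eef_rot': [-1.5688, 0.0537, -0.0563], 'wrist_force': [0.3015, 0.8728, -0.2096], 'ft_torque': [-0.0304, -0.0411, -0.004], 'width': 0.0855}
{'d_mm': [0.8, 3.1, -2.9], 'head': np.float64(-4.02), 'turn': np.float64(-0.02)}
0.89 [[274.6  54. ]
 [274.  323. ]] [[0.3951 0.2618 0.052 ]
 [0.6337 0.244  0.052 ]] [[0.4975 0.2542 0.052 ]]
tool frame [[-0.1115  0.091  -0.0017]
 [ 0.1277  0.0913 -0.0028]]
```

View pics/w2.png

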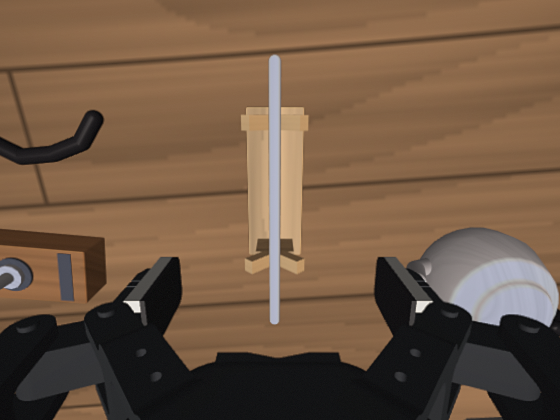

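```bash
python3 - <<'E'
from h import *
s=st();A=axes(s['eef_rot']);m=cam('wrist')
f=lambda uv,z:((onz(m,uv,z)-s['ee_pos'])@A).round(4)
print('spout',f([[425,268],[412,268]],.08), f([[425,268],[412,268]],.1))
print('near upright top',f([[242,123],[307,123]],.065),'far upright',f([[245,268],[303,268]],.065), f([[275,108],[275,115],[275,240]],.01))
E
```

```text
{'time_s': 3.625, 'q': [0.4087, 0.4202, 1.8412, -0.0002, 0.8784, -1.0903], 'ee_pos': [0.5078, 0.2529, 0.1428], 'eef_rot': [-1.5695, 0.0549, -0.0576], 'wrist_force': [-0.2828, -0.6253, 0.3582], 'ft_torque': [-0.0416, 0.0443, 0.0417], 'width': 0.0853}
spout [[0.0548 0.063  0.1218]
 [0.0549 0.063  0.1112]] [[0.0448 0.043  0.1118]
 [0.0448 0.043  0.1021]]
near upright top [[-0.0607  0.0777 -0.027 ]
 [-0.0607  0.0777  0.0233]] far upright [[ 0.0626  0.0779 -0.028 ]
 [ 0.0626  0.0779  0.0229]] [[-0.0727  0.1327 -0.0018]
 [-0.0665  0.1327 -0.0018]
 [ 0.0583  0.1329 -0.0021]]
```

jog_arm --pt "1 0 0.04 0.0005 0.3" --pt "1 0 0.04 0 0" --pt "1 0 0.025 0 0" --pt "1 0 0 0 0" --pt "0 0 0 0 0"

```text
time_s: 4.25
ee_pos: [0.5086, 0.2521, 0.0378]
eef_rot: [-1.569, 0.061, -0.063]
wrist_force: [-0.4, 0.5, -0.3]
width: 0.0699
```

jog_arm --pt "0 0 0 0 0" --pt "0 0 0 0 0" --pt "0 0 0 0 0" --pt "0 0 0 0 0"

```text
time_s: 4.75
ee_pos: [0.5076, 0.2525, 0.0369]
eef_rot: [-1.57, 0.06, -0.061]
wrist_force: [0.1, -0.6, -0.7]
width: -0.0001
```

```bash
python3 - <<'E'
from h import *
s=st(); plan([.507,.2527,.14],-4.3,s)
E
```

```text
{'time_s': 4.75, 'q': [0.4082, 0.5677, 1.9193, -0.0, 0.6544, -1.0857], 'ee_pos': [0.5076, 0.2525, 0.0369], 'eef_rot': [-1.5698, 0.0602, -0.0606], 'wrist_force': [0.1259, -0.6314, -0.6732], 'ft_torque': [0.0355, -0.0099, 0.0195], 'width': -0.0001}
{'d_mm': [-0.6, -103.1, 0.1], 'head': np.float64(-4.41), 'turn': np.float64(-0.11)}
```

```bash
python3 - <<'E'
from h import *
save(imaging.read_camera('wrist'),'w3.png'); save(imaging.read_camera('scene'),'s3.png',(290,150,430,270),5)
E
```

```text
(no output)
```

View pics/w3.png

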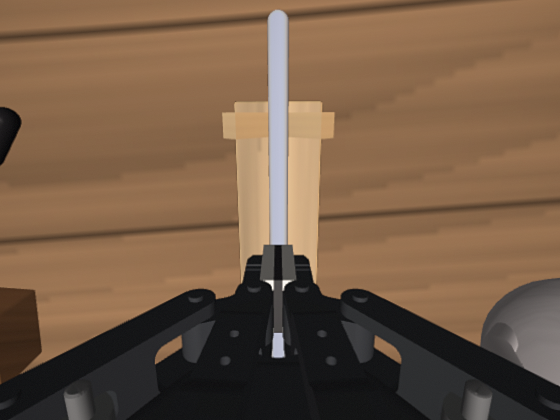

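View pics/s3.png

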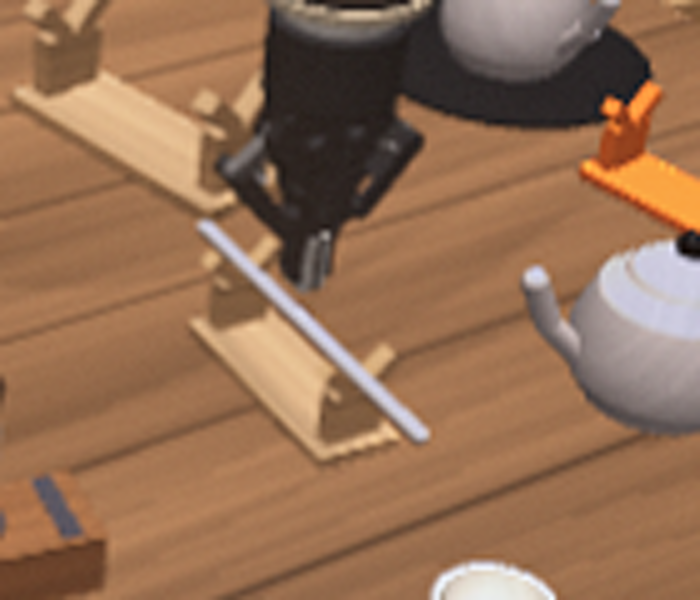

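```bash
python3 - <<'E'
from h import *
m=cam('scene'); p=proj(m,[[.5076,.2525,z] for z in (.037,.052,.06,.08)]); print(p, (p-[290,150])*5)
m=cam('top'); img=imaging.read_camera('top'); save(img,'t3.png',(160,130,300,250),5)
m=cam('wrist');p=proj(m,[[.5076,.2525,z] for z in (.037,.052,.06,.08)]); print(p)
E
```

```text
[[348.44046582 217.47836385]
 [348.99517196 213.34589352]
 [349.29462055 211.11660032]
 [350.05448313 205.4645449 ]] [[292.20232911 337.39181927]
 [294.97585982 316.72946759]
 [296.47310273 305.58300159]
 [300.27241567 277.32272449]]
[[276.72181106 232.34538346]
 [276.66712639 241.94534566]
 [276.63413596 247.73404634]
 [276.53677878 264.80465482]]
```

View pics/t3.png

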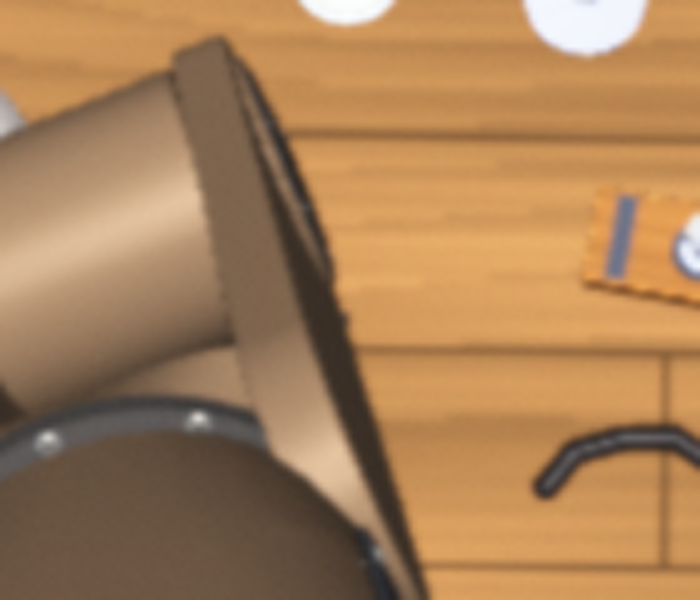

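```bash
python3 - <<'E'
from h import *
s=st();A=axes(s['eef_rot'])
for n,off in (('wrist',0),('scene',0)):
  m=cam(n)
  for x in (-.011,0,.011):
    for dy in (0,.0187,.03,.04):
        p=proj(m,s['ee_pos']+A@[x,-dy,0])[0]; print(n,x,dy,(p if n=='wrist' else (p-[290,150])*5).round(0))
i=imaging.read_camera('wrist'); save(i,'w4.png',(220,180,340,380),3)
E
```

```text
{'time_s': 4.9, 'q': [0.4082, 0.568, 1.9193, -0.0, 0.6543, -1.0857], 'ee_pos': [0.5075, 0.2525, 0.0367], 'eef_rot': [-1.57, 0.0605, -0.0603], 'wrist_force': [0.3155, -0.9821, 0.1821], 'ft_torque': [-0.0321, -0.012, 0.0105], 'width': 0.0}
wrist -0.011 0 [277. 214.]
wrist -0.011 0.0187 [277. 225.]
wrist -0.011 0.03 [277. 232.]
wrist -0.011 0.04 [276. 240.]
wrist 0 0 [277. 232.]
wrist 0 0.0187 [277. 244.]
wrist 0 0.03 [277. 253.]
wrist 0 0.04 [276. 261.]
wrist 0.011 0 [277. 249.]
wrist 0.011 0.0187 [277. 263.]
wrist 0.011 0.03 [277. 273.]
wrist 0.011 0.04 [276. 282.]
scene -0.011 0 [282. 328.]
scene -0.011 0.0187 [285. 302.]
scene -0.011 0.03 [287. 286.]
scene -0.011 0.04 [289. 272.]
scene 0 0 [292. 338.]
scene 0 0.0187 [295. 312.]
scene 0 0.03 [298. 296.]
scene 0 0.04 [299. 282.]
scene 0.011 0 [302. 348.]
scene 0.011 0.0187 [306. 322.]
scene 0.011 0.03 [308. 306.]
scene 0.011 0.04 [310. 292.]
```

View pics/w4.png

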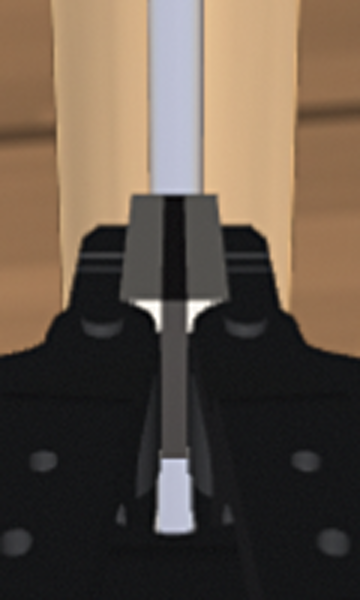

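jog_arm --pt "1 0 0 0 0" --pt "1 0 0 0 0" --pt "1 0 0 0 0" --pt "1 0 0 0 0" --pt "1 0 0 0 0"

```text
time_s: 5.58
ee_pos: [0.5075, 0.2525, 0.0367]
eef_rot: [-1.57, 0.06, -0.06]
wrist_force: [-0.0, -0.1, -0.7]
width: 0.0854
```

jog_arm --pt "1 0 0.015 0 0" --pt "1 0 0.01 0 0" --pt "1 0 0 0 0"

```text
time_s: 5.95
ee_pos: [0.5066, 0.252, 0.0103]
eef_rot: [-1.571, 0.062, -0.059]
wrist_force: [0.3, 0.4, 0.3]
width: 0.0855
```

```bash
python3 - <<'E'
from h import *
s=st()
save(imaging.read_camera('wrist'),'w5.png'); save(imaging.read_camera('scene'),'s5.png',(290,150,430,270),5)
E
```

```text
{'time_s': 5.95, 'q': [0.4081, 0.6092, 1.9322, -0.0, 0.6025, -1.0857], 'ee_pos': [0.5066, 0.252, 0.0103], 'eef_rot': [-1.5709, 0.0621, -0.0589], 'wrist_force': [0.3012, 0.4008, 0.2987], 'ft_torque': [-0.0193, 0.0212, -0.025], 'width': 0.0855}
```

View pics/w5.png

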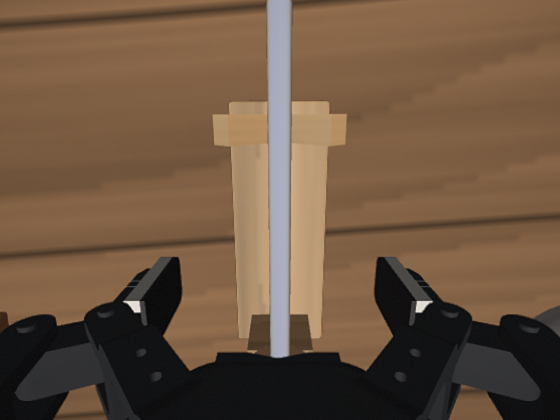

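View pics/s5.png

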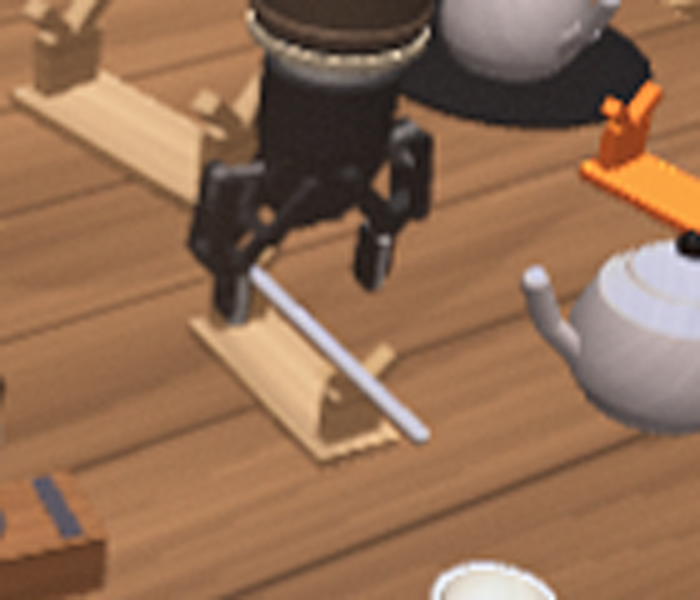

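```bash
python3 - <<'E'
from h import *
s=st();A=axes(s['eef_rot']); m=cam('scene')
for dy in (.02,.03,.04,.05,.06,.07):
    print(dy,[((proj(m,s['ee_pos']+A@[x,-dy,z])[0]-[290,150])*5).round(0).tolist() for x in(0,.011) for z in (-.05,.05)])
E
```

```text
{'time_s': 6.05, 'q': [0.4081, 0.6077, 1.9315, 0.0, 0.6031, -1.0857], 'ee_pos': [0.5073, 0.2524, 0.0114], 'eef_rot': [-1.5702, 0.061, -0.06], 'wrist_force': [-0.1571, 0.348, 1.0076], 'ft_torque': [0.0445, 0.0348, -0.0056], 'width': 0.0855}
0.02 [[218.0, 365.0], [361.0, 326.0], [228.0, 375.0], [372.0, 335.0]]
0.03 [[220.0, 351.0], [363.0, 312.0], [229.0, 361.0], [374.0, 322.0]]
0.04 [[221.0, 337.0], [366.0, 298.0], [231.0, 347.0], [376.0, 308.0]]
0.05 [[223.0, 323.0], [368.0, 285.0], [232.0, 333.0], [378.0, 294.0]]
0.06 [[224.0, 309.0], [370.0, 271.0], [234.0, 319.0], [381.0, 280.0]]
0.07 [[226.0, 294.0], [372.0, 257.0], [236.0, 304.0], [383.0, 266.0]]
```

jog_arm --pt "1 0 0.01 0 0" --pt "1 0 0.006 0 0" --pt "1 0 0 0 0"

```text
time_s: 6.42
ee_pos: [0.5071, 0.2523, -0.0049]
eef_rot: [-1.57, 0.061, -0.06]
wrist_force: [-0.2, 0.4, -0.4]
width: 0.0855
```

jog_arm --pt "0 0 0 0 0" --pt "0 0 0 0 0" --pt "0 0 0 0 0" --pt "0 0 0 0 0" --pt "0 0 0 0 0"

```text
time_s: 7.05
ee_pos: [0.5077, 0.2528, -0.0041]
eef_rot: [-1.57, 0.06, -0.061]
wrist_force: [-1.1, 4.5, 2.4]
width: 0.0077
```

```bash
python3 - <<'E'
from h import *
s=st()
save(imaging.read_camera('wrist'),'w6.png'); save(imaging.read_camera('scene'),'s6.png',(290,150,430,270),5)
E
```

```text
{'time_s': 7.05, 'q': [0.4084, 0.6326, 1.9377, 0.0004, 0.5707, -1.0857], 'ee_pos': [0.5077, 0.2528, -0.0041], 'eef_rot': [-1.5695, 0.0601, -0.0609], 'wrist_force': [-1.0638, 4.4714, 2.4289], 'ft_torque': [0.6205, 0.1272, 0.0212], 'width': 0.0077}
```

View pics/w6.png

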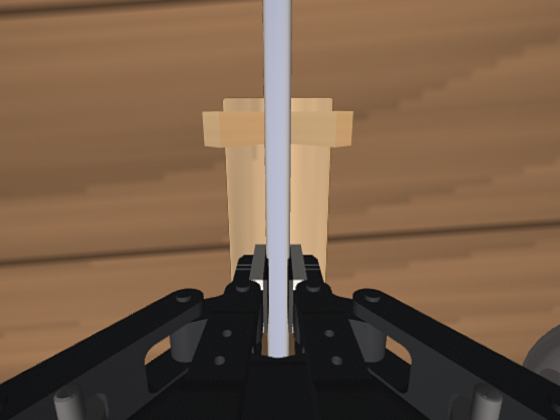

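View pics/s6.png

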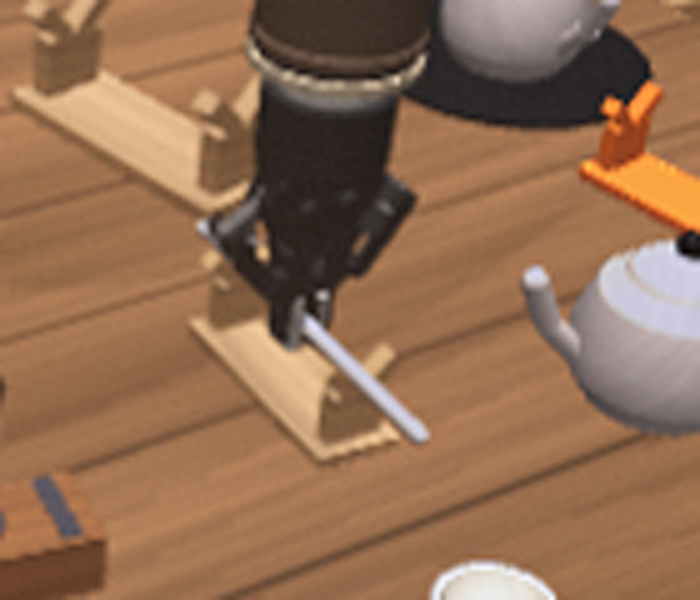

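jog_arm --pt "0 0 0 0 0" --pt "0 0 0 0 0"

```text
time_s: 7.4
ee_pos: [0.5078, 0.2528, -0.0041]
eef_rot: [-1.57, 0.06, -0.061]
wrist_force: [-1.9, 5.3, 4.9]
width: 0.008
```

jog_arm --pt "0 0 -0.01 0 0" --pt "0 0 -0.03 0 0" --pt "0 0 -0.04 0 0" --pt "0 0 0 0 0"

```text
time_s: 7.9
ee_pos: [0.5093, 0.2529, 0.0786]
eef_rot: [-1.568, 0.057, -0.064]
wrist_force: [0.1, 0.5, -1.8]
width: 0.0076
```

```bash
python3 - <<'E'
from h import *
s=st()
save(imaging.read_camera('wrist'),'w7.png'); save(imaging.read_camera('scene'),'s7.png',(250,130,430,270),4)
E
```

```text
{'time_s': 7.9, 'q': [0.4079, 0.5058, 1.8935, -0.0003, 0.7378, -1.0857], 'ee_pos': [0.5093, 0.2529, 0.0786], 'eef_rot': [-1.5682, 0.0572, -0.0637], 'wrist_force': [0.1447, 0.4893, -1.7643], 'ft_torque': [0.0298, -0.016, -0.003], 'width': 0.0076}
```

View pics/w7.png

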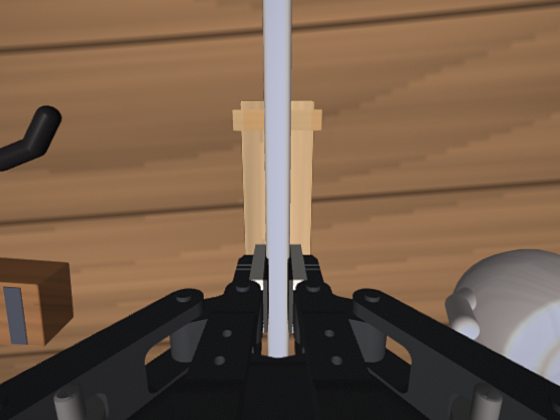

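View pics/s7.png

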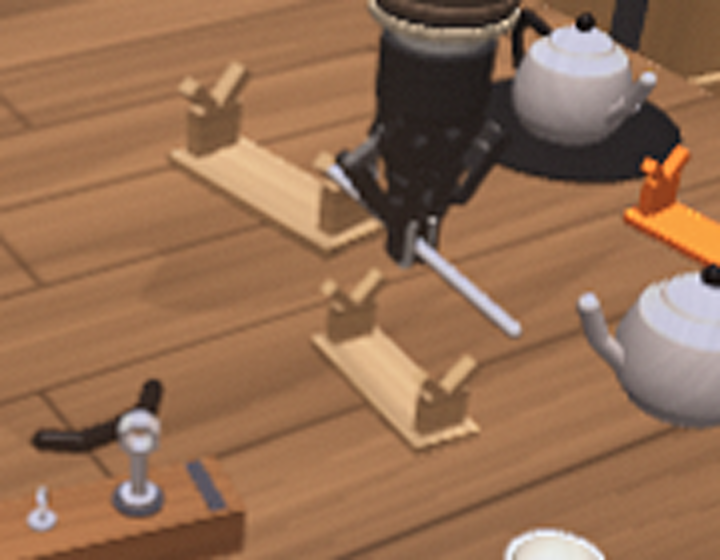

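jog_arm --pt "0 0.03 -0.012 -0.0445 0" --pt "0 0.03 -0.01 -0.0445 0" --pt "0 0.03 0 -0.0445 0" --pt "0 0.03 0 -0.0445 0" --pt "0 0.03 0 -0.0445 0"

```text
time_s: 8.62
ee_pos: [0.6396, 0.0173, 0.0962]
eef_rot: [-1.57, 0.062, -0.059]
wrist_force: [0.7, -0.2, -1.5]
width: 0.0082
```

jog_arm --pt "0 0.03 0 -0.0445 0" --pt "0 0.03 0 -0.0445 0" --pt "0 0 0 0 9" --pt "0 0 0 0 9" --pt "0 0 0 0 9"

```text
time_s: 9.25
ee_pos: [0.6917, -0.0745, 0.0957]
eef_rot: [-1.527, 0.436, -0.432]
wrist_force: [-0.1, 0.0, -1.5]
width: 0.0082
```

jog_arm --pt "0 0 0 0 0" --pt "0 0 0 0 0"

```text
time_s: 9.5
ee_pos: [0.6923, -0.0742, 0.0968]
eef_rot: [-1.529, 0.428, -0.426]
wrist_force: [0.9, -0.7, -2.0]
width: 0.0076
```

```bash
python3 - <<'E'
from h import *
s=st(); plan([.693,-.073,.0392],-31.3,s)
m=cam('wrist'); img=imaging.read_camera('wrist'); save(img,'w8.png')
save(imaging.read_camera('scene'),'s8.png',(200,130,400,290),4)
E
```

```text
{'time_s': 9.5, 'q': [-0.1503, 0.639, 1.5623, -0.0001, 0.9417, -1.1766], 'ee_pos': [0.6923, -0.0742, 0.0968], 'eef_rot': [-1.5286, 0.4279, -0.4256], 'wrist_force': [0.9283, -0.6554, -1.96], 'ft_torque': [-0.0064, 0.0026, 0.0208], 'width': 0.0076}
{'d_mm': [0.0, 57.6, 1.4], 'head': np.float64(-31.2), 'turn': np.float64(0.1)}
```

View pics/w8.png

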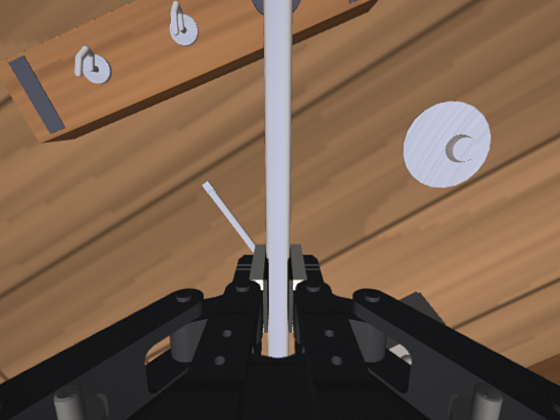

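View pics/s8.png

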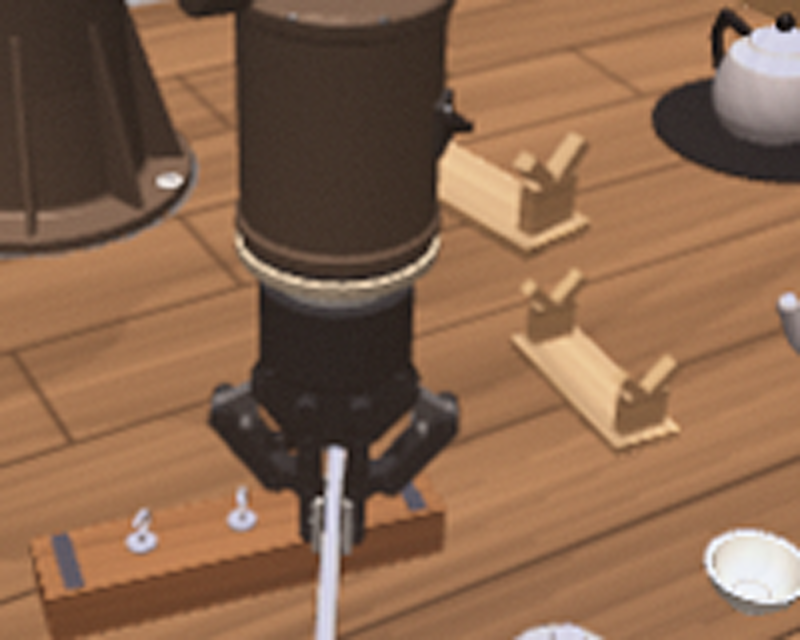

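jog_arm --pt "0 -0.03 0 0 0" --pt "0 -0.033 0 0 0" --pt "0 0 0 0.001 0.1" --pt "0 0 0 0 0"

```text
time_s: 10.1
ee_pos: [0.6404, -0.0407, 0.098]
eef_rot: [-1.528, 0.429, -0.431]
wrist_force: [-0.2, -0.1, -1.4]
width: 0.0076
```

```bash
python3 - <<'E'
from h import *
s=st(); plan([.693,-.073,.0392],-31.3,s)
m=cam('wrist'); img=imaging.read_camera('wrist'); save(img,'w9.png',(220,20,340,130),6)
E
```

```text
{'time_s': 10.1, 'q': [-0.1106, 0.5681, 1.7025, -0.0001, 0.87, -1.1326], 'ee_pos': [0.6404, -0.0407, 0.098], 'eef_rot': [-1.5276, 0.4291, -0.4308], 'wrist_force': [-0.2398, -0.0844, -1.4491], 'ft_torque': [-0.0231, -0.0247, 0.0018], 'width': 0.0076}
{'d_mm': [61.7, 58.9, -0.2], 'head': np.float64(-31.44), 'turn': np.float64(-0.14)}
```

View pics/w9.png

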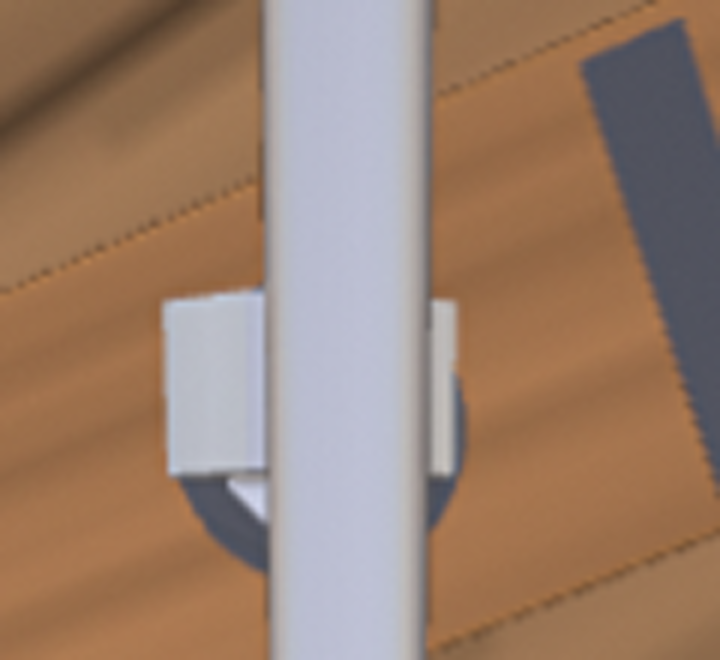

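```bash
python3 - <<'E'
from h import *
s=st();A=axes(s['eef_rot']);m=cam('wrist')
off=np.array([220-.42,20-.42])
f=lambda uv,z:((onz(m,np.array(uv)/6+off,z)-s['ee_pos'])@A*1000).round(1)
print('eye',f([[165,300],[457,300],[455,475],[170,475]],.1).tolist())
zb=s['ee_pos'][2]+.0561
print('bar',f([[264,100],[434,100],[268,500],[430,500]],zb).tolist())
E
```

```text
{'time_s': 10.15, 'q': [-0.1108, 0.5684, 1.7022, -0.0001, 0.87, -1.1324], 'ee_pos': [0.6406, -0.0409, 0.0979], 'eef_rot': [-1.5276, 0.4295, -0.4311], 'wrist_force': [-0.1118, 0.4321, -1.571], 'ft_torque': [0.0417, -0.0452, 0.0307], 'width': 0.0078}
eye [[-89.5, -2.2, -14.6], [-89.5, -2.2, 10.2], [-75.4, -2.2, 10.3], [-75.4, -2.2, -14.6]]
bar [[-93.6, -56.2, -3.9], [-93.6, -56.2, 5.9], [-71.6, -56.2, -4.0], [-71.6, -56.2, 6.0]]
```

jog_arm --pt "0 0.03 0 -0.0031 0" --pt "0 0.028 0 0 0" --pt "0 0 0.03 0 0" --pt "0 0 0.0285 0 0" --pt "0 0 0 0 0"

```text
time_s: 10.78
ee_pos: [0.6863, -0.0738, 0.037]
eef_rot: [-1.528, 0.434, -0.428]
wrist_force: [-0.2, 0.2, -2.4]
width: 0.0078
```

jog_arm --pt "0 0 0 0 0"

```text
time_s: 10.9
ee_pos: [0.6884, -0.0739, 0.0401]
eef_rot: [-1.527, 0.43, -0.432]
wrist_force: [-0.0, -0.2, -0.9]
width: 0.0077
```

```bash
python3 - <<'E'
from h import *
s=st(); A=axes(s['eef_rot']); plan([.693,-.073,.0392],-31.4,s)
img=imaging.read_camera('scene'); save(img,'s10.png',(250,210,350,290),8)
m=cam('scene')
for x in (-.113,-.1,-.04,.127): print(x,((proj(m,s['ee_pos']+A@[x,-.0561,.001])[0]-[250,210])*8).round(0))
eye=s['ee_pos']+A@[-.1405,0,.001]; eye[2]=.0952; print('eye',eye,((proj(m,eye)[0]-[250,210])*8).round(0))
img=imaging.read_camera('top'); save(img,'t10.png',(250,140,350,220),7)
E
```

```text
{'time_s': 10.9, 'q': [-0.1506, 0.6984, 1.6101, -0.0001, 0.832, -1.1715], 'ee_pos': [0.6884, -0.0739, 0.0401], 'eef_rot': [-1.5274, 0.4301, -0.4317], 'wrist_force': [-0.0286, -0.2091, -0.9154], 'ft_torque': [-0.0375, 0.0429, -0.0047], 'width': 0.0077}
{'d_mm': [3.5, 0.9, 3.1], 'head': np.float64(-31.51), 'turn': np.float64(-0.11)}
-0.113 [273. 282.]
-0.1 [271. 309.]
-0.04 [261. 444.]
0.127 [228. 913.]
eye [5.69104553e-01 4.25643407e-04 9.52000000e-02] [277. 228.]
```

View pics/s10.png

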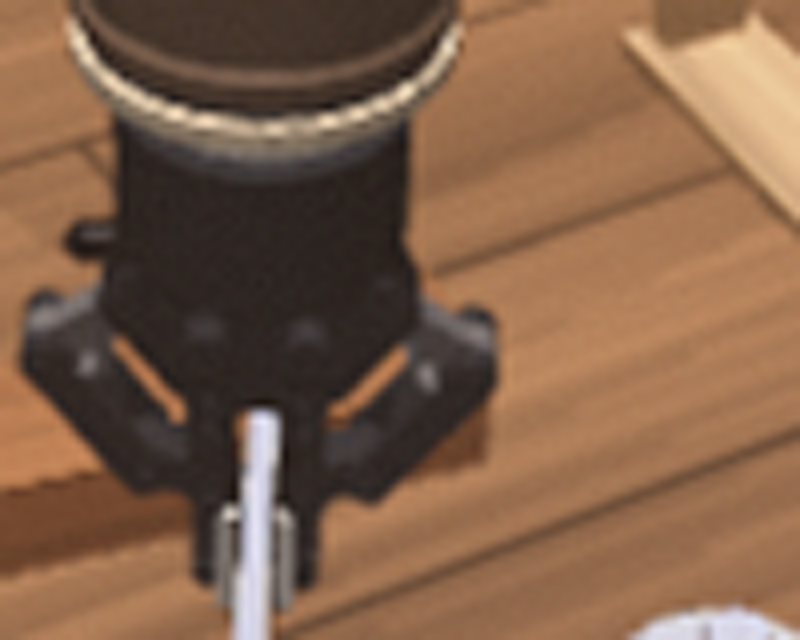

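View pics/t10.png

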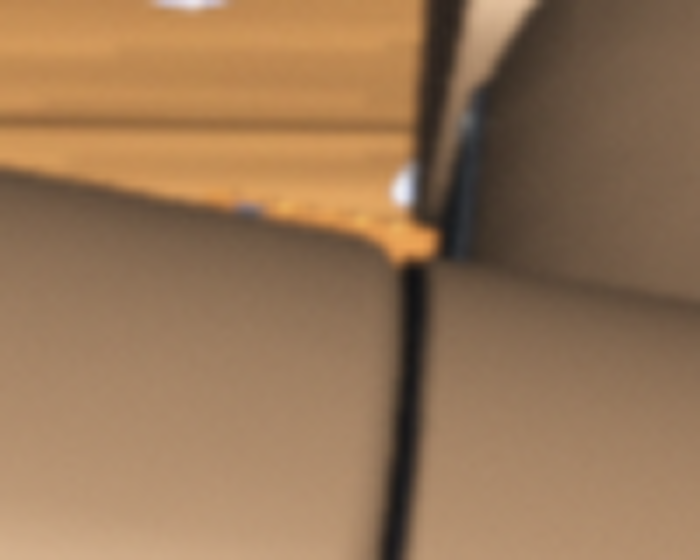

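jog_arm --pt "0 -0.01 0.0005 0 0" --pt "0 -0.01 0 0 0" --pt "0 -0.005 0 0 0"

```text
time_s: 11.38
ee_pos: [0.6653, -0.0599, 0.039]
eef_rot: [-1.528, 0.431, -0.43]
wrist_force: [-0.5, -0.3, -1.9]
width: 0.0079
```

```bash
python3 - <<'E'
from h import *
s=st(); plan([.693,-.073,.0392],-31.4,s)
m=cam('wrist'); img=imaging.read_camera('wrist'); save(img,'w11.png')
E
```

```text
{'time_s': 11.375, 'q': [-0.1351, 0.6726, 1.672, 0.0, 0.7972, -1.1564], 'ee_pos': [0.6653, -0.0599, 0.039], 'eef_rot': [-1.5276, 0.4308, -0.4304], 'wrist_force': [-0.4717, -0.3, -1.9086], 'ft_torque': [0.0001, 0.0257, -0.0321], 'width': 0.0079}
{'d_mm': [30.5, -0.2, 3.3], 'head': np.float64(-31.49), 'turn': np.float64(-0.09)}
```

View pics/w11.png

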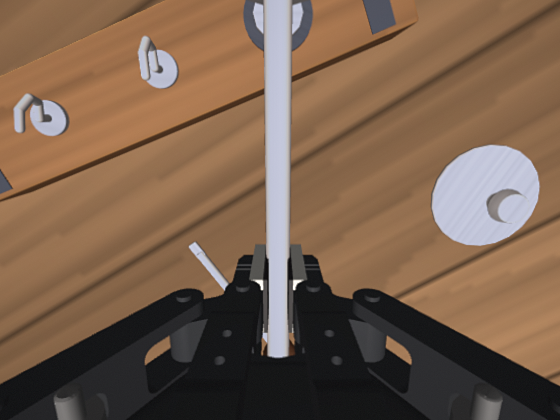

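jog_arm --pt "0 -0.006 0 0 0" --pt "0 -0.006 0 0 0" --pt "0 -0.003 0 0 0"

```text
time_s: 11.8
ee_pos: [0.653, -0.0524, 0.0386]
eef_rot: [-1.528, 0.431, -0.431]
wrist_force: [0.6, 0.0, -0.9]
width: 0.0079
```

```bash
python3 - <<'E'
from h import *
s=st(); plan([.693,-.073,.0392],-31.4,s)
m=cam('wrist'); img=imaging.read_camera('wrist'); save(img,'w12.png',(200,0,360,120),5)
img=imaging.read_camera('scene'); save(img,'s12.png',(250,210,350,290),7)
E
```

```text
{'time_s': 11.8, 'q': [-0.1264, 0.6586, 1.7048, -0.0, 0.7785, -1.1473], 'ee_pos': [0.653, -0.0524, 0.0386], 'eef_rot': [-1.5275, 0.4311, -0.4307], 'wrist_force': [0.5544, 0.0347, -0.9354], 'ft_torque': [0.0024, 0.0129, 0.01], 'width': 0.0079}
{'d_mm': [44.9, -0.6, 3.4], 'head': np.float64(-31.51), 'turn': np.float64(-0.11)}
```

View pics/w12.png

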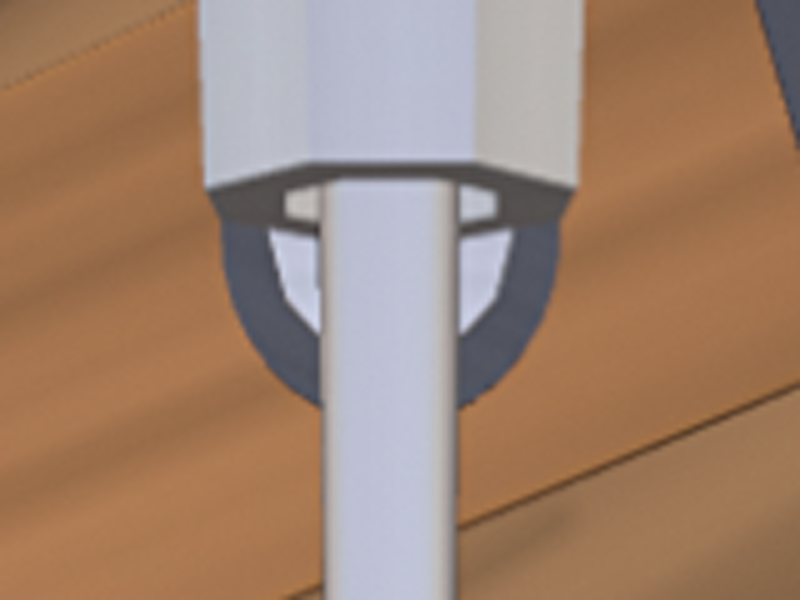

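View pics/s12.png

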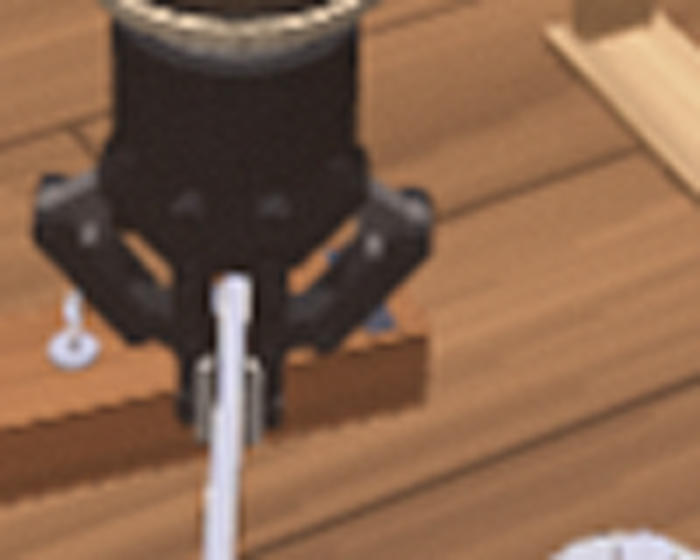

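jog_arm --pt "0 -0.008 0 0 0" --pt "0 -0.01 0 0 0" --pt "0 -0.009 0 0 0" --pt "0 0 0 0 0"

```text
time_s: 12.4
ee_pos: [0.6296, -0.038, 0.0388]
eef_rot: [-1.528, 0.431, -0.43]
wrist_force: [0.3, 0.1, -1.3]
width: 0.0077
```

```bash
python3 - <<'E'
from h import *
s=st(); plan([.571,.0,.0392],-31.4,s)
m=cam('wrist'); img=imaging.read_camera('wrist'); save(img,'w13.png',(190,40,370,170),4)
E
```

```text
{'time_s': 12.4, 'q': [-0.1084, 0.6319, 1.7649, -0.0, 0.7452, -1.1297], 'ee_pos': [0.6296, -0.038, 0.0388], 'eef_rot': [-1.5277, 0.431, -0.4302], 'wrist_force': [0.333, 0.0974, -1.29], 'ft_torque': [-0.0128, -0.0005, 0.0075], 'width': 0.0077}
{'d_mm': [-69.9, -0.4, 1.8], 'head': np.float64(-31.48), 'turn': np.float64(-0.08)}
```

View pics/w13.png

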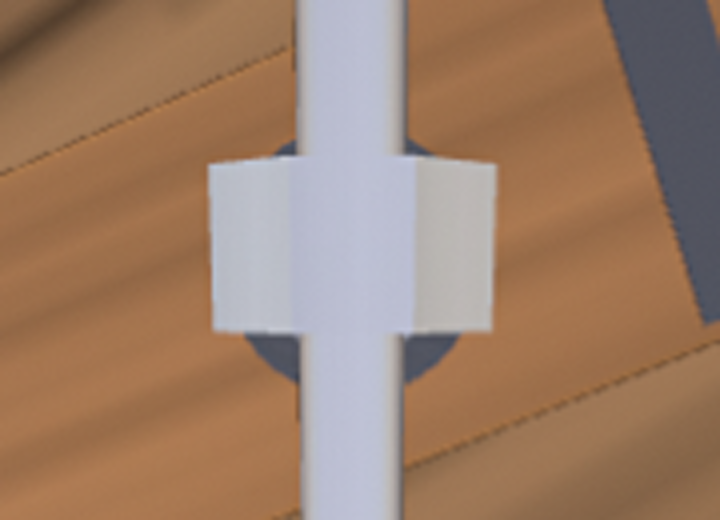

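```bash
cat >> h.py <<'E'
def tq(s,Ew):
    r=np.array(s['ee_pos'])-Ew; F=np.array(s['wrist_force']); return s['ft_torque'][2]+r[0]*F[1]-r[1]*F[0]
def chk(Ew,n=1,name=None,box=(190,40,370,170)):
    """torque about eye axis, tool pose relative to eye"""
    s=ctrl.get_state(); A=axes(s['eef_rot']); rel=(np.array(Ew)-s['ee_pos'])@A
    h=np.degrees(np.arctan2(A[1,0],A[0,0]))
    print('t',round(s['time_s'],2),'h',round(h,2),'eye in tool mm',(rel*1000).round(1),'z',round(s['ee_pos'][2],4),'F tool',(np.array(s['wrist_force'])@A).round(2),'tz',round(s['ft_torque'][2],3),'tau',round(tq(s,Ew),3),'w',round(s['width'],4))
    if name:
        m=cam('wrist'); save(imaging.read_camera('wrist'),name,box,4)
    return s
E
python3 - <<'E'
from h import *
m=cam('wrist');s=ctrl.get_state();A=axes(s['eef_rot'])
c=np.array([[211,163],[497,163],[491,331],[215,331]])/4+[190-.4,40-.4]
P=onz(m,c,.1);print(P.mean(0),((P.mean(0)-s['ee_pos'])@A).round(4))
b=np.array([[298,20],[407,20],[302,480],[402,480]])/4+[189.6,39.6]
print(((onz(m,b,.0949)-s['ee_pos'])@A).round(4))
E
```

```text
[5.69513771e-01 1.50587282e-04 1.00000000e-01] [-0.0719 -0.0612  0.001 ]
[[-0.091  -0.0561 -0.0038]
 [-0.091  -0.0561  0.0057]
 [-0.0509 -0.0561 -0.0039]
 [-0.0509 -0.0561  0.0057]]
```

jog_arm --pt "0 -0.0003 0 -0.0061 5" --pt "0 -0.0003 0 -0.0061 5" --pt "0 -0.0003 0 -0.0061 5" --pt "0 0 0 0 0"

```text
time_s: 12.95
ee_pos: [0.6189, -0.053, 0.0387]
eef_rot: [-1.476, 0.634, -0.634]
wrist_force: [-0.9, -0.2, -1.9]
width: 0.0075
```

```bash
python3 - <<'E'
from h import *
chk([.5703,.0004,.0952],name='w14.png')
E
```

```text
t 12.95 h -46.51 eye in tool mm [-72.2 -56.5   1.5] z 0.0387 F tool [-0.49  1.93 -0.76] tz -0.016 tau -0.072 w 0.0075
```

View pics/w14.png

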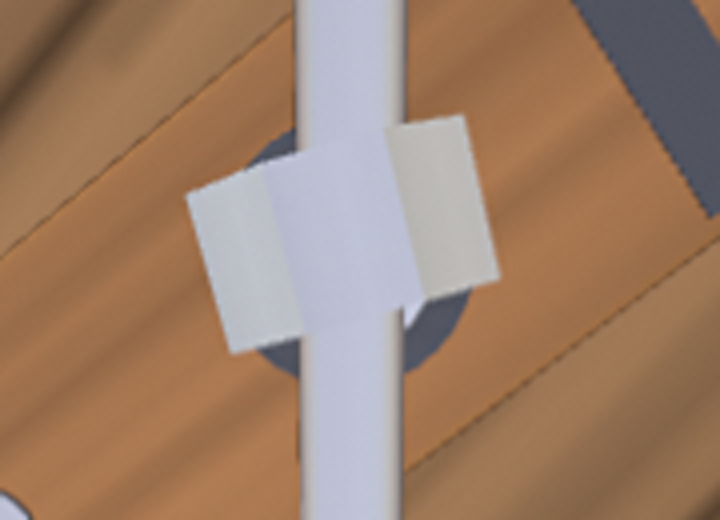

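jog_arm --pt "0 -0.0002 0 -0.0045 3" --pt "0 0 0 0 0" --pt "0 0 0 0 0"

```text
time_s: 13.38
ee_pos: [0.6158, -0.0555, 0.0387]
eef_rot: [-1.464, 0.673, -0.673]
wrist_force: [0.6, 0.3, -1.4]
width: 0.0075
```

```bash
python3 - <<'E'
from h import *
chk([.5697,.0003,.0952],name='w15.png')
E
```

```text
t 13.38 h -49.39 eye in tool mm [-72.3 -56.5   1.4] z 0.0387 F tool [0.18 1.39 0.6 ] tz 0.045 tau 0.089 w 0.0075
```

jog_arm --pt "0 0 0 -0.0012 1" --pt "0 0 0 0 0"

```text
time_s: 13.68
ee_pos: [0.6145, -0.0564, 0.0387]
eef_rot: [-1.459, 0.688, -0.688]
wrist_force: [-0.3, 0.1, -2.5]
width: 0.0076
```

```bash
python3 - <<'E'
from h import *
chk([.5697,.0003,.0952])
E
```

```text
t 13.68 h -50.52 eye in tool mm [-72.2 -56.5   1.5] z 0.0387 F tool [-0.24  2.5  -0.2 ] tz 0.026 tau 0.011 w 0.0076
```

jog_arm --pt "0 0 0 -0.0012 1" --pt "0 0 0 0 0"

```text
time_s: 13.92
ee_pos: [0.6135, -0.0572, 0.0387]
eef_rot: [-1.454, 0.702, -0.702]
wrist_force: [-1.3, -0.0, -0.9]
width: 0.0074
```

```bash
python3 - <<'E'
from h import *
chk([.5697,.0003,.0952])
E
```

```text
t 13.93 h -51.53 eye in tool mm [-72.2 -56.5   1.5] z 0.0387 F tool [-0.78  0.91 -1.04] tz 0.006 tau -0.071 w 0.0074
```

View pics/w15.png

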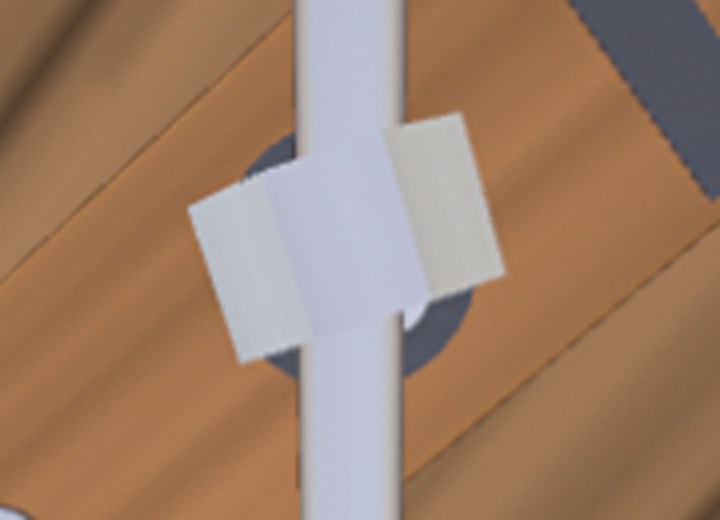

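```bash
cat >> h.py <<'E'
def avg(Ew,n=4,name=None,box=(190,40,370,170)):
    T=[];F=[];Z=[]
    for i in range(n):
        s=ctrl.get_state(); A=axes(s['eef_rot']); T.append(tq(s,Ew)); F.append(np.array(s['wrist_force'])@A); Z.append(s['ft_torque'][2])
        img=imaging.read_camera('wrist')
    rel=(np.array(Ew)-s['ee_pos'])@A
    print('t',round(s['time_s'],2),'h',round(np.degrees(np.arctan2(A[1,0],A[0,0])),2),'eye in tool',(rel*1000).round(1),'Ftool',np.mean(F,0).round(2),'tz',round(np.mean(Z),3),'tau',round(np.mean(T),3),'sd',round(np.std(T),3),'w',round(s['width'],4))
    if name: save(img,name,box,4)
E
python3 -c "
from h import *
avg([.5697,.0003,.0952])"
```

```text
t 14.07 h -51.5 eye in tool [-72.3 -56.5   1.4] Ftool [-0.32  1.45 -0.49] tz 0.018 tau -0.018 sd 0.038 w 0.0077
```

jog_arm --pt "0 0 0 -0.0012 1" --pt "0 0 0 0 0"

```text
time_s: 14.38
ee_pos: [0.6125, -0.058, 0.0387]
eef_rot: [-1.45, 0.716, -0.716]
wrist_force: [-0.4, -0.3, -1.0]
width: 0.0078
```

```bash
python3 -c "
from h import *
avg([.5697,.0003,.0952])"
```

```text
t 14.53 h -52.51 eye in tool [-72.3 -56.5   1.4] Ftool [-0.2   1.67 -0.27] tz 0.078 tau 0.057 sd 0.028 w 0.008
```

jog_arm --pt "0 0 0 -0.0012 1" --pt "0 0 0 0 0"

```text
time_s: 14.82
ee_pos: [0.6116, -0.0587, 0.0387]
eef_rot: [-1.445, 0.729, -0.729]
wrist_force: [-0.2, -0.3, -2.1]
width: 0.0075
```

```bash
python3 -c "
from h import *
avg([.5697,.0003,.0952],name='w16.png')"
```

```text
t 14.97 h -53.51 eye in tool [-72.3 -56.5   1.3] Ftool [-0.36  1.31 -0.8 ] tz 0.061 tau 0.002 sd 0.041 w 0.0078
```

View pics/w16.png

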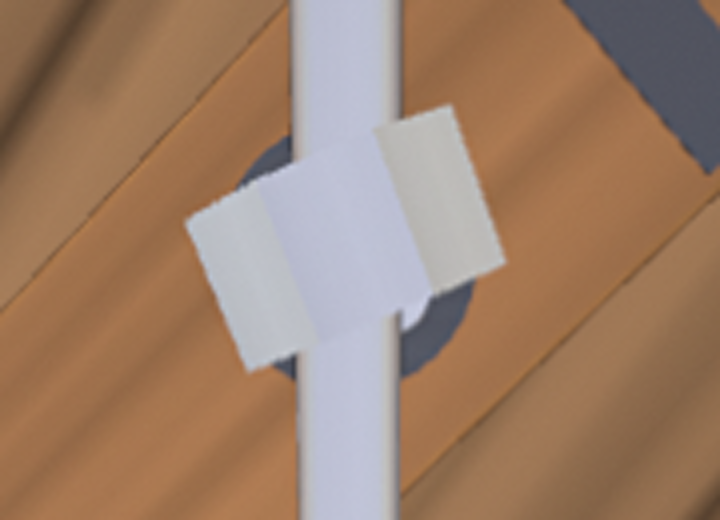

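jog_arm --pt "0 0 0 -0.0012 1" --pt "0 0 0 -0.0012 1" --pt "0 0 0 0 0"

```text
time_s: 15.4
ee_pos: [0.6097, -0.0601, 0.0387]
eef_rot: [-1.435, 0.756, -0.756]
wrist_force: [-0.4, -0.5, -1.4]
width: 0.0079
```

```bash
python3 -c "
from h import *
avg([.5697,.0003,.0952])"
```

```text
t 15.55 h -55.5 eye in tool [-72.4 -56.5   1.2] Ftool [-0.07  1.68 -0.46] tz 0.098 tau 0.064 sd 0.018 w 0.0083
```

jog_arm --pt "0 0 0 -0.0012 1" --pt "0 0 0 -0.0012 1" --pt "0 0 0 0 0"

```text
time_s: 15.98
ee_pos: [0.6078, -0.0614, 0.0388]
eef_rot: [-1.425, 0.782, -0.783]
wrist_force: [0.4, -0.7, -2.2]
width: 0.0079
```

```bash
python3 -c "
from h import *
avg([.5697,.0003,.0952],name='w17.png')"
```

```text
t 16.12 h -57.5 eye in tool [-72.5 -56.5   1. ] Ftool [0.02 1.75 0.41] tz 0.162 tau 0.192 sd 0.041 w 0.0078
```

View pics/w17.png

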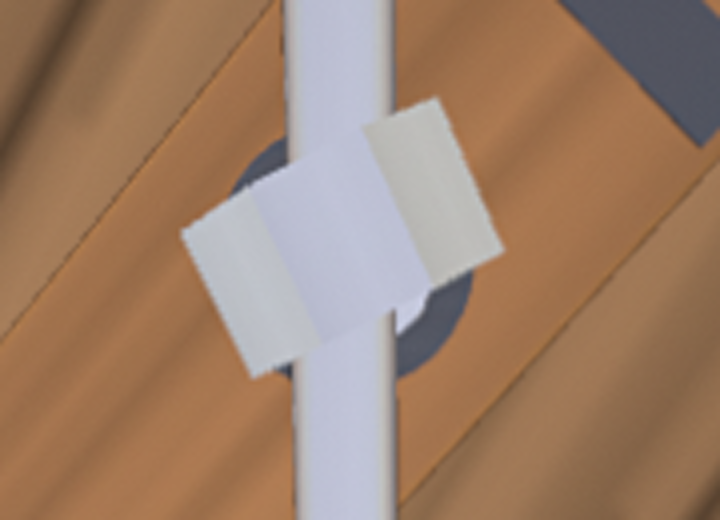

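```bash
cat >> h.py <<'E'
def head(c,box=(190,40),k=4):
    """c: left-top, right-top, right-bottom, left-bottom corners of loop in crop px"""
    m=cam('wrist');P=onz(m,(np.array(c)+.5)/k-.5+np.array(box),.1);a=lambda v:np.degrees(np.arctan2(v[1],v[0]))
    print('eye heading',round(a(P[1]-P[0])-90,1),round(a(P[2]-P[3])-90,1),round(a(P[3]-P[0]),1),round(a(P[2]-P[1]),1),P.mean(0).round(4))
E
python3 -c "
from h import *
head([[181,232],[437,98],[503,250],[253,378]])"
```

```text
eye heading -31.6 -31.2 -31.7 -31.3 [5.689e-01 3.000e-04 1.000e-01]
```

jog_arm --pt "0 0 0 -0.0012 1" --pt "0 0 0 -0.0012 1" --pt "0 0 0 0 0"

```text
time_s: 16.55
ee_pos: [0.6056, -0.0627, 0.0387]
eef_rot: [-1.415, 0.809, -0.809]
wrist_force: [-0.0, -1.0, -0.8]
width: 0.0076
```

```bash
python3 -c "
from h import *
avg([.5697,.0003,.0952])"
```

```text
t 16.7 h -59.5 eye in tool [-72.5 -56.5   0.9] Ftool [0.12 1.2  0.46] tz 0.158 tau 0.191 sd 0.051 w 0.0076
```

jog_arm --pt "0 0 0 -0.0012 1" --pt "0 0 0 -0.0012 1" --pt "0 0 0 0 0"

```text
time_s: 17.12
ee_pos: [0.6035, -0.0639, 0.0387]
eef_rot: [-1.404, 0.836, -0.836]
wrist_force: [1.2, -0.9, -1.3]
width: 0.008
```

```bash
python3 -c "
from h import *
avg([.5697,.0003,.0952],name='w18.png')"
```

```text
t 17.27 h -61.5 eye in tool [-72.6 -56.5   0.8] Ftool [0.81 1.76 0.12] tz 0.187 tau 0.196 sd 0.02 w 0.0078
```

View pics/w18.png

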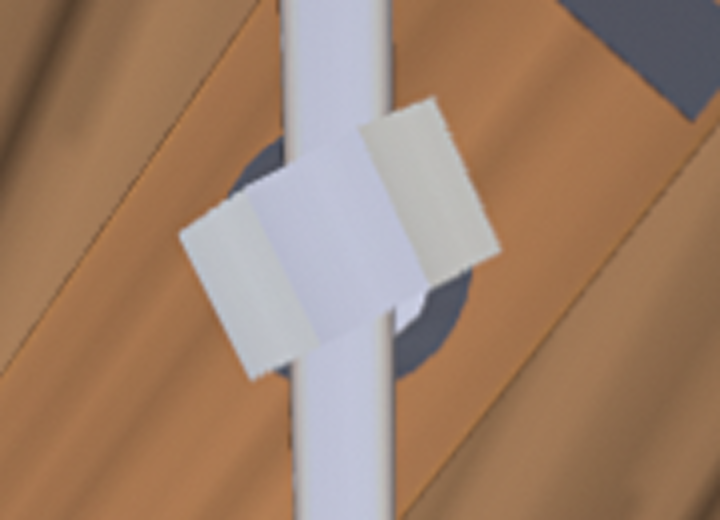

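jog_arm --pt "0 0 0 -0.0025 2" --pt "0 0 0 -0.0025 2" --pt "0 -0.0002 0 -0.0025 2" --pt "0 0 0 0 0"

```text
time_s: 17.82
ee_pos: [0.5967, -0.0672, 0.0388]
eef_rot: [-1.369, 0.916, -0.916]
wrist_force: [0.6, -1.4, -1.2]
width: 0.008
```

```bash
python3 -c "
from h import *
avg([.5693,.0003,.0952],3)"
```

```text
t 17.93 h -67.5 eye in tool [-72.8 -56.5   0.3] Ftool [ 1.52  1.24 -0.43] tz 0.21 tau 0.179 sd 0.008 w 0.0081
```

jog_arm --pt "0 0 0 -0.0025 2" --pt "0 0 0 0 0"

```text
time_s: 18.23
ee_pos: [0.5944, -0.068, 0.0387]
eef_rot: [-1.357, 0.943, -0.943]
wrist_force: [-1.3, -1.8, -1.1]
width: 0.0073
```

```bash
python3 -c "
from h import *
avg([.5693,.0003,.0952],3)"
```

```text
t 18.32 h -69.51 eye in tool [-72.8 -56.5   0.3] Ftool [ 1.43  1.39 -1.02] tz 0.24 tau 0.166 sd 0.05 w 0.0079
```

jog_arm --pt "0 0 0 -0.0025 2" --pt "0 0 0 0 0"

```text
time_s: 18.62
ee_pos: [0.592, -0.0689, 0.0387]
eef_rot: [-1.344, 0.969, -0.969]
wrist_force: [0.3, -1.2, -1.0]
width: 0.0078
```

```bash
python3 -c "
from h import *
avg([.5693,.0003,.0952],3)"
```

```text
t 18.73 h -71.51 eye in tool [-72.9 -56.5   0.2] Ftool [ 1.23  1.23 -0.34] tz 0.22 tau 0.196 sd 0.019 w 0.0079
```

jog_arm --pt "0 0 0 -0.0025 2" --pt "0 0 0 0 0"

```text
time_s: 19.02
ee_pos: [0.5896, -0.0697, 0.0387]
eef_rot: [-1.331, 0.996, -0.995]
wrist_force: [0.4, -1.1, -1.7]
width: 0.0078
```

```bash
python3 -c "
from h import *
avg([.5693,.0003,.0952],3,name='w19.png')"
```

```text
t 19.12 h -73.51 eye in tool [-72.9 -56.5   0.2] Ftool [ 1.52  1.43 -0.65] tz 0.206 tau 0.159 sd 0.049 w 0.0079
```

View pics/w19.png

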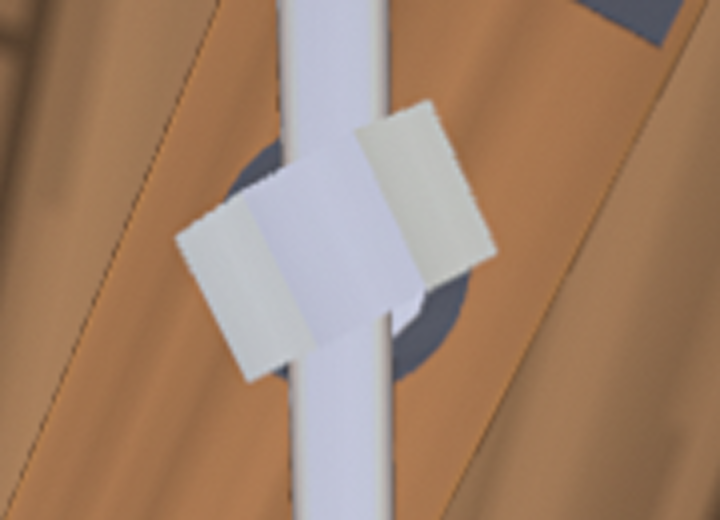

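jog_arm --pt "0 0 0 -0.0025 2" --pt "0 0 0 0 0"

```text
time_s: 19.42
ee_pos: [0.5872, -0.0704, 0.0387]
eef_rot: [-1.318, 1.022, -1.022]
wrist_force: [-0.6, -1.7, -1.5]
width: 0.008
```

```bash
python3 -c "
from h import *
avg([.5693,.0003,.0952],3)"
```

```text
t 19.52 h -75.51 eye in tool [-73.  -56.5   0.2] Ftool [ 1.56  1.79 -0.84] tz 0.25 tau 0.189 sd 0.04 w 0.0078
```

jog_arm --pt "0 0 0 -0.0025 2" --pt "0 0 0 0 0"

```text
time_s: 19.82
ee_pos: [0.5848, -0.071, 0.0387]
eef_rot: [-1.304, 1.048, -1.048]
wrist_force: [-0.7, -1.7, -1.6]
width: 0.0079
```

```bash
python3 -c "
from h import *
avg([.5693,.0003,.0952],3)"
```

```text
t 19.93 h -77.51 eye in tool [-73.  -56.5   0.1] Ftool [ 1.27  1.72 -0.96] tz 0.267 tau 0.196 sd 0.049 w 0.0076
```

jog_arm --pt "0 0 0 -0.0025 2" --pt "0 0 0 0 0"

```text
time_s: 20.23
ee_pos: [0.5824, -0.0715, 0.0387]
eef_rot: [-1.29, 1.074, -1.074]
wrist_force: [-0.1, -1.6, -2.5]
width: 0.0081
```

```bash
python3 -c "
from h import *
avg([.5693,.0003,.0952],3)"
```

```text
t 20.32 h -79.51 eye in tool [-73.  -56.5   0.1] Ftool [ 1.74  1.59 -0.89] tz 0.231 tau 0.167 sd 0.044 w 0.0077
```

jog_arm --pt "0 -0.0001 0 -0.0025 2" --pt "0 0 0 0 0"

```text
time_s: 20.62
ee_pos: [0.5799, -0.0719, 0.0387]
eef_rot: [-1.275, 1.1, -1.1]
wrist_force: [0.1, -2.7, -0.3]
width: 0.0077
```

```bash
python3 -c "
from h import *
avg([.5693,.0003,.0952],3,name='w20.png')"
```

```text
t 20.73 h -81.51 eye in tool [-73.  -56.5   0. ] Ftool [ 1.84  1.03 -0.72] tz 0.252 tau 0.199 sd 0.013 w 0.0079
```

jog_arm --pt "0 -0.0001 0 -0.0025 2" --pt "0 0 0 0 0"

```text
time_s: 21.02
ee_pos: [0.5774, -0.0722, 0.0387]
eef_rot: [-1.26, 1.126, -1.126]
wrist_force: [-1.3, -2.7, -1.4]
width: 0.0078
```

```bash
python3 -c "
from h import *
avg([.5693,.0003,.0952],3)"
```

```text
t 21.12 h -83.51 eye in tool [-73.  -56.5  -0.1] Ftool [ 2.35  1.45 -1.46] tz 0.288 tau 0.181 sd 0.046 w 0.0077
```

jog_arm --pt "0 -0.0001 0 -0.0025 2" --pt "0 0 0 0 0"

```text
time_s: 21.42
ee_pos: [0.575, -0.0724, 0.0387]
eef_rot: [-1.245, 1.152, -1.152]
wrist_force: [-0.7, -3.9, -1.4]
width: 0.0077
```

```bash
python3 -c "
from h import *
avg([.5693,.0003,.0952],3)"
```

```text
t 21.52 h -85.51 eye in tool [-72.9 -56.5  -0.1] Ftool [ 3.29  1.85 -1.37] tz 0.257 tau 0.157 sd 0.02 w 0.0078
```

jog_arm --pt "0 -0.0001 0 -0.0025 2" --pt "0 0 0 0 0"

```text
time_s: 21.82
ee_pos: [0.5725, -0.0725, 0.0387]
eef_rot: [-1.229, 1.178, -1.178]
wrist_force: [-0.2, -3.6, -1.9]
width: 0.0082
```

```bash
python3 -c "
from h import *
avg([.5693,.0003,.0952],3)"
```

```text
t 21.93 h -87.51 eye in tool [-72.8 -56.5  -0.1] Ftool [ 4.33  1.62 -0.86] tz 0.268 tau 0.205 sd 0.031 w 0.0073
```

jog_arm --pt "0 -0.0001 0 -0.0025 2" --pt "0 0 0 0 0"

```text
time_s: 22.22
ee_pos: [0.5699, -0.0725, 0.0387]
eef_rot: [-1.212, 1.204, -1.204]
wrist_force: [-1.1, -4.4, -2.2]
width: 0.0079
```

```bash
python3 -c "
from h import *
avg([.5693,.0003,.0952],3,name='w21.png')"
```

```text
t 22.32 h -89.55 eye in tool [-72.8 -56.5  -0.2] Ftool [ 4.84  1.53 -1.46] tz 0.271 tau 0.164 sd 0.01 w 0.0077
```

View pics/w21.png

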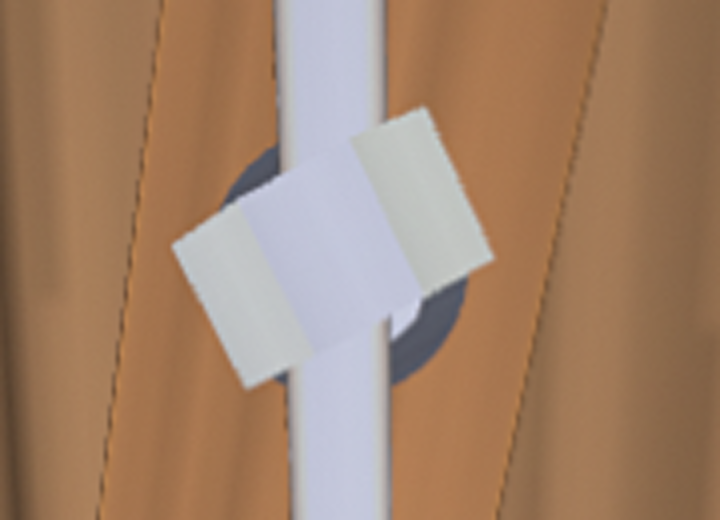

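jog_arm --pt "0 0.0002 0 -0.0025 2" --pt "0 0 0 0 0"

```text
time_s: 22.62
ee_pos: [0.5674, -0.0726, 0.0387]
eef_rot: [-1.196, 1.23, -1.229]
wrist_force: [-1.4, -4.4, -1.6]
width: 0.0079
```

```bash
python3 -c "
from h import *
avg([.5693,.0003,.0952],3)"
```

```text
t 22.73 h -91.51 eye in tool [-72.9 -56.5  -0.2] Ftool [ 3.93  1.32 -1.11] tz 0.273 tau 0.192 sd 0.028 w 0.0076
```

jog_arm --pt "0 0 0 -0.0025 2" --pt "0 0 0 0 0"

```text
time_s: 23.02
ee_pos: [0.5649, -0.0726, 0.0387]
eef_rot: [-1.179, 1.255, -1.255]
wrist_force: [-1.5, -4.0, -1.6]
width: 0.0075
```

```bash
python3 -c "
from h import *
avg([.5693,.0003,.0952],3)"
```

```text
t 23.12 h -93.5 eye in tool [-73.  -56.5  -0.2] Ftool [ 3.62  1.7  -1.37] tz 0.272 tau 0.171 sd 0.018 w 0.0079
```

jog_arm --pt "0 0 0 -0.0025 2" --pt "0 0 0 0 0"

```text
time_s: 23.42
ee_pos: [0.5624, -0.0724, 0.0387]
eef_rot: [-1.162, 1.28, -1.28]
wrist_force: [-1.5, -3.8, -2.3]
width: 0.0078
```

```bash
python3 -c "
from h import *
avg([.5693,.0003,.0952],3)"
```

```text
t 23.52 h -95.51 eye in tool [-73.  -56.5  -0.3] Ftool [ 3.88  2.26 -1.38] tz 0.265 tau 0.164 sd 0.051 w 0.0078
```

jog_arm --pt "0 0 0 -0.0025 2" --pt "0 0 0 0 0"

```text
time_s: 23.82
ee_pos: [0.5599, -0.0722, 0.0387]
eef_rot: [-1.144, 1.306, -1.306]
wrist_force: [-1.7, -3.6, -1.9]
width: 0.0079
```

```bash
python3 -c "
from h import *
avg([.5693,.0003,.0952],3,name='w22.png')"
```

```text
t 23.93 h -97.5 eye in tool [-73.1 -56.5  -0.3] Ftool [ 3.85  1.56 -1.44] tz 0.336 tau 0.229 sd 0.031 w 0.0081
```

View pics/w22.png

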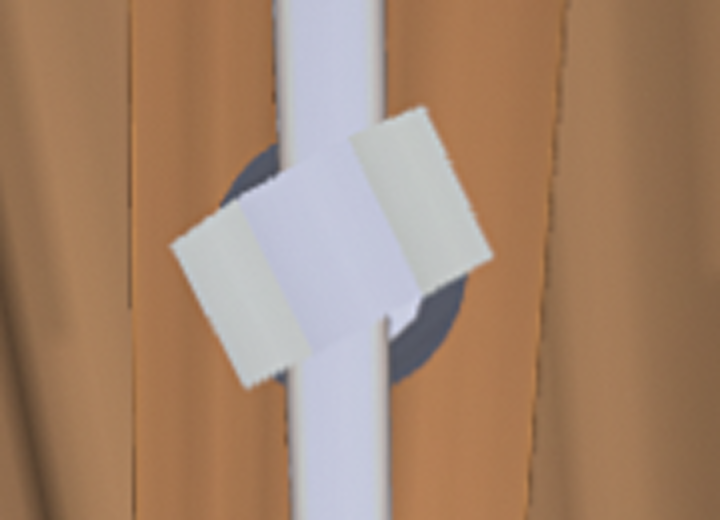

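jog_arm --pt "0 0 0 -0.0025 2" --pt "0 0 0 0 0"

```text
time_s: 24.22
ee_pos: [0.5575, -0.0719, 0.0387]
eef_rot: [-1.126, 1.331, -1.331]
wrist_force: [-0.8, -3.7, -2.3]
width: 0.0079
```

```bash
python3 -c "
from h import *
avg([.5693,.0003,.0952],3)"
```

```text
t 24.32 h -99.5 eye in tool [-73.1 -56.5  -0.3] Ftool [ 4.01  1.58 -0.81] tz 0.303 tau 0.242 sd 0.015 w 0.0075
```

jog_arm --pt "0 0 0 -0.0025 2" --pt "0 0 0 0 0"

```text
time_s: 24.62
ee_pos: [0.555, -0.0714, 0.0387]
eef_rot: [-1.107, 1.356, -1.356]
wrist_force: [-1.7, -3.6, -1.4]
width: 0.008
```

```bash
python3 -c "
from h import *
avg([.5693,.0003,.0952],3)"
```

```text
t 24.73 h -101.51 eye in tool [-73.1 -56.5  -0.4] Ftool [ 3.7   1.42 -1.42] tz 0.294 tau 0.189 sd 0.05 w 0.0079
```

jog_arm --pt "0 0 0 -0.0025 2" --pt "0 0 0 0 0"

```text
time_s: 25.02
ee_pos: [0.5526, -0.0709, 0.0387]
eef_rot: [-1.088, 1.382, -1.381]
wrist_force: [-2.1, -3.8, -1.3]
width: 0.0074
```

```bash
python3 -c "
from h import *
avg([.5693,.0003,.0952],3,name='w23.png')"
```

```text
t 25.12 h -103.5 eye in tool [-73.1 -56.5  -0.5] Ftool [ 3.94  1.73 -1.32] tz 0.309 tau 0.211 sd 0.031 w 0.0079
```

View pics/w23.png

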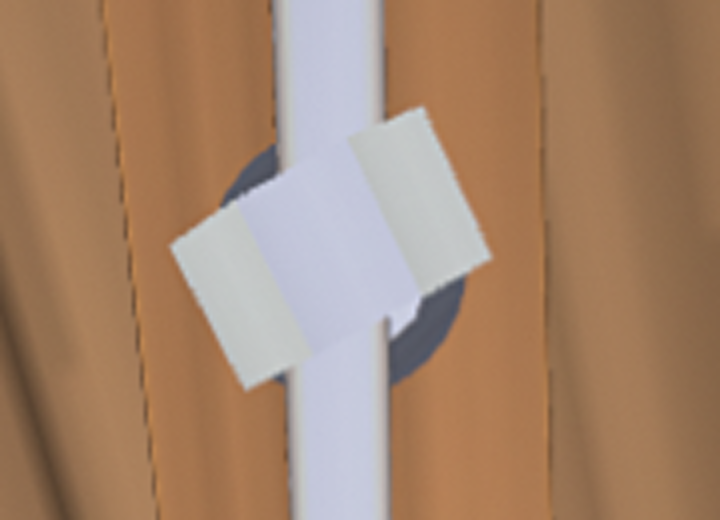

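jog_arm --pt "0 0 0 -0.0025 2" --pt "0 0 0 0 0"

```text
time_s: 25.42
ee_pos: [0.5501, -0.0703, 0.0387]
eef_rot: [-1.068, 1.407, -1.407]
wrist_force: [-2.6, -4.1, -1.9]
width: 0.008
```

```bash
python3 -c "
from h import *
avg([.5693,.0003,.0952],3)"
```

```text
t 25.52 h -105.51 eye in tool [-73.2 -56.5  -0.6] Ftool [ 4.17  1.89 -1.51] tz 0.307 tau 0.194 sd 0.016 w 0.0077
```

jog_arm --pt "0 0 0 -0.0025 2" --pt "0 0 0 0 0"

```text
time_s: 25.82
ee_pos: [0.5477, -0.0697, 0.0387]
eef_rot: [-1.048, 1.432, -1.432]
wrist_force: [-2.9, -4.2, -1.7]
width: 0.0077
```

```bash
python3 -c "
from h import *
avg([.5693,.0003,.0952],3)"
```

```text
t 25.93 h -107.52 eye in tool [-73.2 -56.5  -0.6] Ftool [ 4.82  1.45 -1.59] tz 0.349 tau 0.23 sd 0.044 w 0.0076
```

jog_arm --pt "0 0 0 -0.0025 2" --pt "0 0 0 0 0"

```text
time_s: 26.22
ee_pos: [0.5453, -0.0689, 0.0387]
eef_rot: [-1.028, 1.456, -1.456]
wrist_force: [-2.5, -3.6, -1.6]
width: 0.0078
```

```bash
python3 -c "
from h import *
avg([.5693,.0003,.0952],3,name='w24.png')"
```

```text
t 26.32 h -109.53 eye in tool [-73.2 -56.5  -0.6] Ftool [ 4.68  2.12 -0.92] tz 0.341 tau 0.27 sd 0.029 w 0.0079
```

View pics/w24.png

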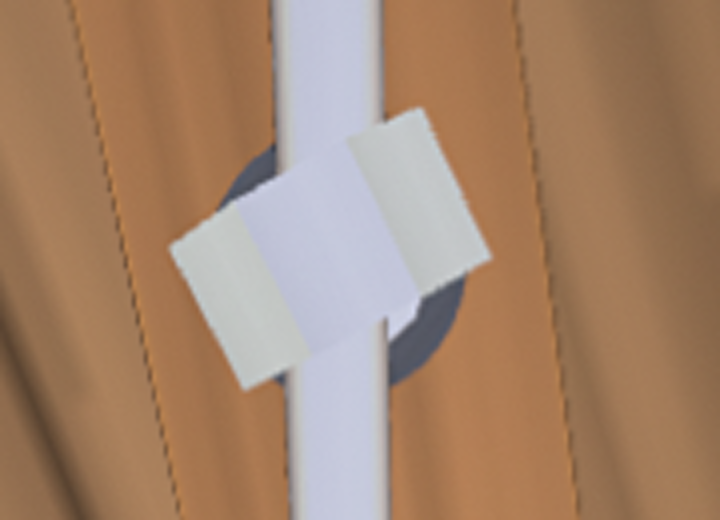

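jog_arm --pt "0 0 0 -0.0025 2" --pt "0 0 0 0 0"

```text
time_s: 26.62
ee_pos: [0.5432, -0.0681, 0.0388]
eef_rot: [-1.007, 1.48, -1.48]
wrist_force: [-2.7, -4.2, -1.7]
width: 0.0083
```

```bash
python3 -c "
from h import *
avg([.5693,.0003,.0952],3)"
```

```text
t 26.73 h -111.48 eye in tool [-73.2 -56.5  -0.8] Ftool [ 4.82  1.82 -0.71] tz 0.351 tau 0.294 sd 0.034 w 0.0078
```

jog_arm --pt "0 0 0 -0.0025 2" --pt "0 0 0 0 0"

```text
time_s: 27.02
ee_pos: [0.5411, -0.0673, 0.0388]
eef_rot: [-0.986, 1.504, -1.505]
wrist_force: [-2.1, -4.8, -2.2]
width: 0.0077
```

```bash
python3 -c "
from h import *
avg([.5693,.0003,.0952],3,name='w25.png')"
```

```text
t 27.12 h -113.47 eye in tool [-73.3 -56.4  -1.1] Ftool [5.47 2.11 0.33] tz 0.449 tau 0.467 sd 0.011 w 0.0076
```

View pics/w25.png

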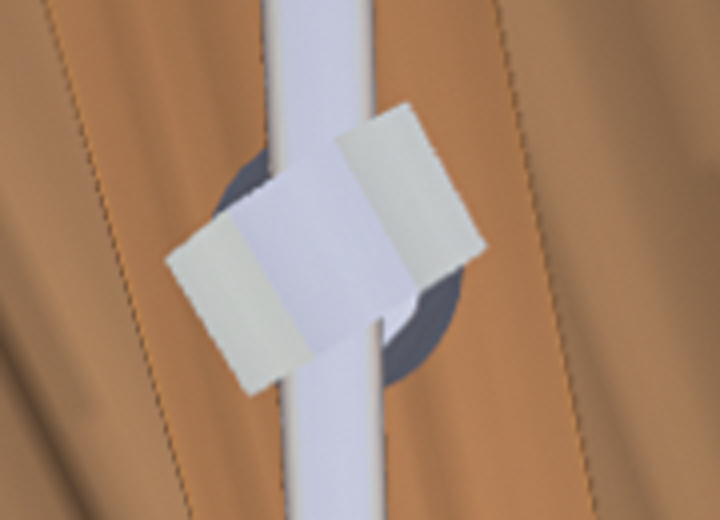

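```bash
python3 -c "
from h import *
head([[165,260],[408,103],[487,243],[250,396]])"
```

```text
eye heading -82.5 -81.5 -81.8 -81.4 [5.69e-01 3.00e-04 1.00e-01]
```

jog_arm --pt "0 0 0 -0.0012 1" --pt "0 0 0 0 0"

```text
time_s: 27.42
ee_pos: [0.5402, -0.0669, 0.0388]
eef_rot: [-0.975, 1.516, -1.517]
wrist_force: [-1.4, -5.3, -2.1]
width: 0.0079
```

```bash
python3 -c "
from h import *
avg([.5693,.0003,.0952],3,name='w26.png')"
```

```text
t 27.52 h -114.47 eye in tool [-73.2 -56.4  -1.3] Ftool [5.18 1.59 0.79] tz 0.487 tau 0.538 sd 0.01 w 0.0078
```

View pics/w26.png

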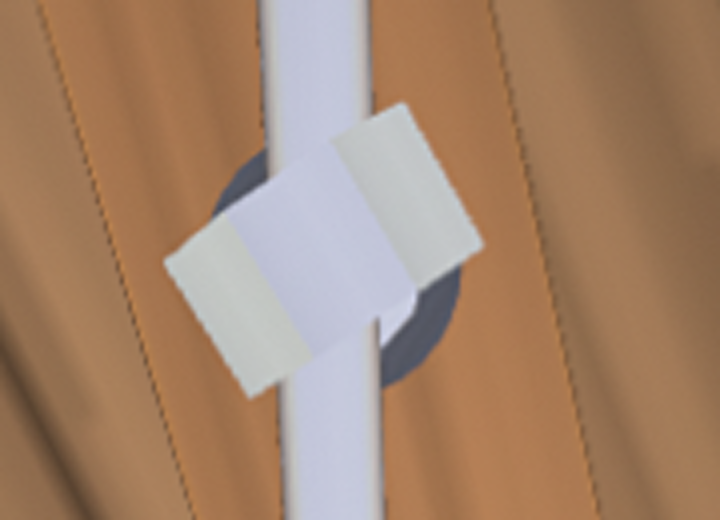

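jog_arm --pt "0 0 0 0.0025 -2" --pt "0 -0.0003 0 0.0063 -5" --pt "0 -0.0003 0 0.0063 -5" --pt "0 -0.0003 0 0.0063 -5" --pt "0 0 0 0 0"

```text
time_s: 28.2
ee_pos: [0.5606, -0.0724, 0.0387]
eef_rot: [-1.144, 1.305, -1.305]
wrist_force: [-1.8, 0.2, -1.9]
width: 0.0077
```

```bash
python3 -c "
from h import *
avg([.5690,.0003,.0952],2,name='w27.png')"
```

```text
t 28.25 h -97.61 eye in tool [-73.2 -56.6  -0.9] Ftool [ 0.34  1.41 -1.68] tz 0.136 tau 0.013 sd 0.002 w 0.0077
```

View pics/w27.png

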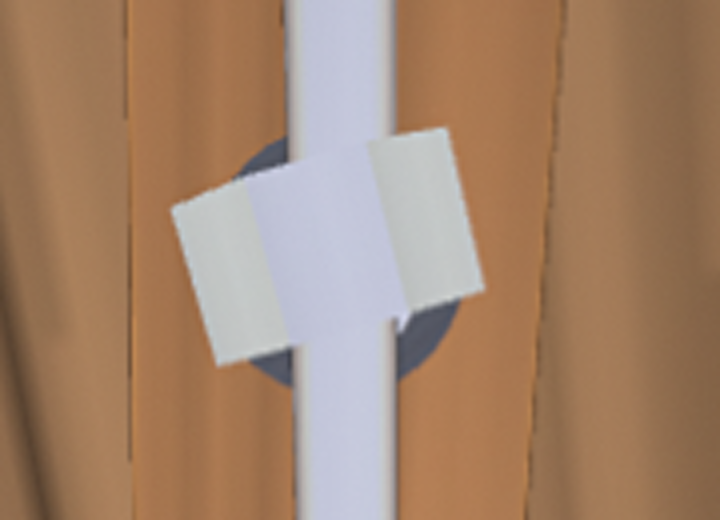

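jog_arm --pt "0 -0.0003 0 0.0056 -5" --pt "0 -0.0003 0 0.0056 -5" --pt "0 -0.0003 0 0.0056 -5" --pt "0 0 0 0 0"

```text
time_s: 28.8
ee_pos: [0.5775, -0.0723, 0.0388]
eef_rot: [-1.267, 1.113, -1.114]
wrist_force: [0.3, 0.4, -1.7]
width: 0.0079
```

```bash
python3 -c "
from h import *
avg([.5690,.0003,.0952],2,name='w28.png')"
```

```text
t 28.85 h -82.68 eye in tool [-73.1 -56.4   1.2] Ftool [-0.18  1.64  0.29] tz -0.014 tau 0.007 sd 0.013 w 0.0077
```

View pics/w28.png

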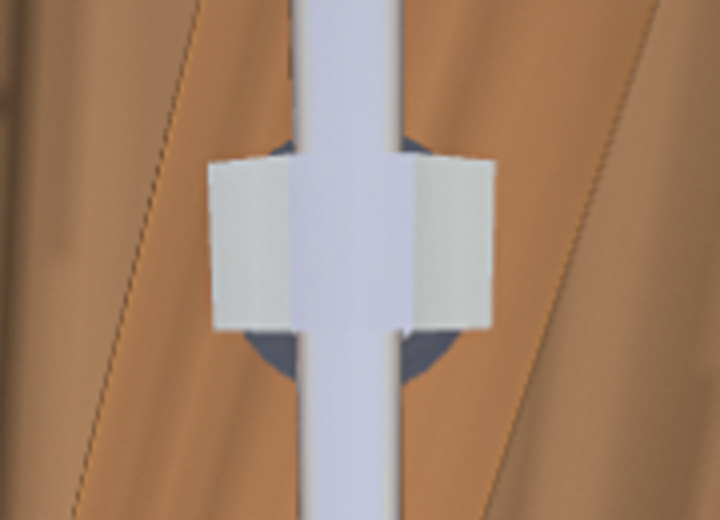

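jog_arm --pt "0 0.006 0 0 0" --pt "0 0.014 0 0 0" --pt "0 0.02 0 0 0" --pt "0 0.02 0 0 0" --pt "0 0.01 0 0 0"

```text
time_s: 29.52
ee_pos: [0.5864, -0.1438, 0.0387]
eef_rot: [-1.267, 1.113, -1.114]
wrist_force: [-0.5, 0.2, -1.6]
width: 0.0076
```

jog_arm --pt "0 0 -0.02 0 0" --pt "0 0 -0.04 0 0" --pt "0 0 0 0 0"

```text
time_s: 29.9
ee_pos: [0.5881, -0.1428, 0.1014]
eef_rot: [-1.266, 1.109, -1.116]
wrist_force: [-0.1, -0.3, -1.7]
width: 0.0078
```

```bash
python3 - <<'E'
from h import *
s=st(); plan([.508,.2528,.0968],-4.4,s)
img=imaging.read_camera('wrist'); save(img,'w29.png')
img=imaging.read_camera('scene'); save(img,'s29.png',(190,160,390,310),4)
E
```

```text
{'time_s': 29.9, 'q': [-0.2884, 0.5178, 1.7917, 0.0001, 0.8275, -0.4187], 'ee_pos': [0.5881, -0.1428, 0.1014], 'eef_rot': [-1.2659, 1.1088, -1.1159], 'wrist_force': [-0.0858, -0.2933, -1.7324], 'ft_torque': [-0.0142, -0.0213, 0.0029], 'width': 0.0078}
{'d_mm': [-402.7, 3.7, -28.0], 'head': np.float64(-82.54), 'turn': np.float64(-78.14)}
```

View pics/w29.png

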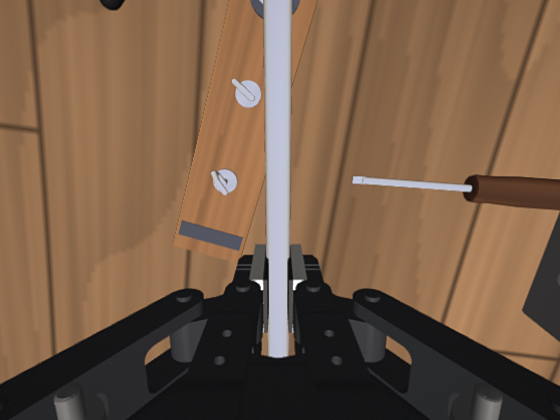

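View pics/s29.png

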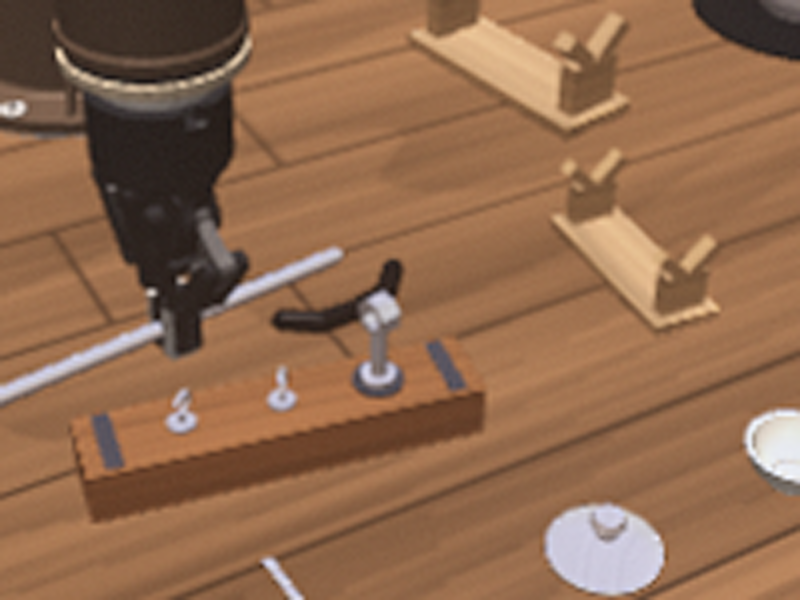

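jog_arm --pt "0 0 0 0 -9.8" --pt "0 0 0 0 -9.8" --pt "0 0 0 0 -9.8" --pt "0 0 0 0 -9.8" --pt "0 0 0 0 -9.8"

```text
time_s: 30.62
ee_pos: [0.5852, -0.1416, 0.0972]
eef_rot: [-1.523, 0.456, -0.452]
wrist_force: [-0.1, -0.3, -2.1]
width: 0.0076
```

jog_arm --pt "0 0 0 0 -9.8" --pt "0 0 0 0 -9.8" --pt "0 0 0 0 -9.5" --pt "0 0 0 0 0" --pt "0 0 0 0 0"

```text
time_s: 31.25
ee_pos: [0.5857, -0.1417, 0.098]
eef_rot: [-1.57, 0.064, -0.063]
wrist_force: [-0.2, -1.0, -1.7]
width: 0.0075
```

```bash
python3 - <<'E'
from h import *
s=st(); plan([.508,.2528,.0968],-4.4,s)
E
```

```text
{'time_s': 31.25, 'q': [-0.2877, 0.5219, 1.7947, -0.0, 0.8262, -1.7776], 'ee_pos': [0.5857, -0.1417, 0.098], 'eef_rot': [-1.5696, 0.0645, -0.0626], 'wrist_force': [-0.2364, -0.9733, -1.7383], 'ft_torque': [-0.0086, 0.1007, 0.0497], 'width': 0.0075}
{'d_mm': [-109.3, 1.4, 387.0], 'head': np.float64(-4.64), 'turn': np.float64(-0.24)}
```

jog_arm --pt "0 -0.0155 0 0.055 0" --pt "0 -0.0155 0 0.055 0" --pt "0 -0.0155 0 0.055 0" --pt "0 -0.0155 0 0.055 0" --pt "0 -0.0155 0 0.055 0"

```text
time_s: 31.88
ee_pos: [0.5295, 0.14, 0.0986]
eef_rot: [-1.57, 0.063, -0.063]
wrist_force: [0.2, 0.5, -1.4]
width: 0.0079
```

jog_arm --pt "0 -0.0155 0 0.055 0" --pt "0 -0.0155 0 0.055 -0.2" --pt "0 0 0 0 0" --pt "0 0 0 0 0" --pt "0 0 0 0 0"

```text
time_s: 32.5
ee_pos: [0.5077, 0.2493, 0.0986]
eef_rot: [-1.57, 0.06, -0.059]
wrist_force: [0.3, -0.4, -1.9]
width: 0.0082
```

```bash
python3 - <<'E'
from h import *
s=st(); plan([.5078,.2528,-.0035],-4.4,s)
img=imaging.read_camera('wrist'); save(img,'w30.png')
E
```

```text
{'time_s': 32.5, 'q': [0.4029, 0.4768, 1.881, -0.0002, 0.7842, -1.0921], 'ee_pos': [0.5077, 0.2493, 0.0986], 'eef_rot': [-1.5703, 0.0597, -0.0592], 'wrist_force': [0.3335, -0.4405, -1.8573], 'ft_torque': [-0.0594, -0.0315, 0.0643], 'width': 0.0082}
{'d_mm': [-0.2, 102.1, 3.6], 'head': np.float64(-4.34), 'turn': np.float64(0.06)}
```

View pics/w30.png

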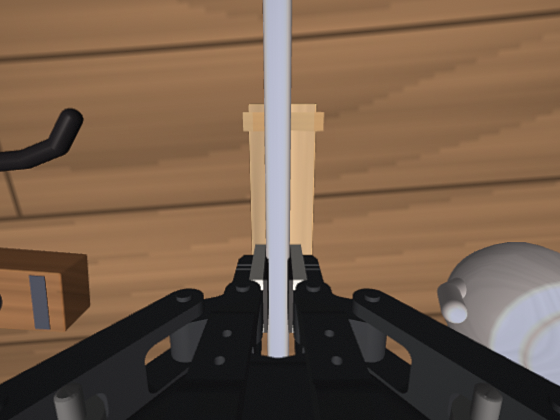

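Shift 3.5 mm sideways and lower onto the notches (102 mm down).

jog_arm --pt "0 0 0.02 0.0035 0" --pt "0 0 0.03 0 0" --pt "0 0 0.03 0 0" --pt "0 0 0.012 0 0" --pt "0 0 0 0 0"

```text
time_s: 33.17
ee_pos: [0.5078, 0.2532, 0.0064]
eef_rot: [-1.57, 0.059, -0.058]
wrist_force: [0.5, -0.2, -1.4]
width: 0.0074
```

jog_arm --pt "0 0 0.006 0 0" --pt "0 0 0.003 0 0" --pt "0 0 0 0 0"

```text
time_s: 33.55
ee_pos: [0.5079, 0.254, -0.0021]
eef_rot: [-1.57, 0.057, -0.058]
wrist_force: [0.5, -0.6, -1.6]
width: 0.0077
```

```bash
python3 - <<'E'
from h import *
s=st(); plan([.5078,.2528,-.0041],-4.4,s)
img=imaging.read_camera('scene'); save(img,'s31.png',(290,150,430,270),5)
E
```

```text
{'time_s': 33.55, 'q': [0.4103, 0.6301, 1.935, -0.0, 0.5763, -1.0871], 'ee_pos': [0.5079, 0.254, -0.0021], 'eef_rot': [-1.5699, 0.0575, -0.0579], 'wrist_force': [0.5163, -0.6137, -1.5967], 'ft_torque': [0.0071, 0.0348, -0.0034], 'width': 0.0077}
{'d_mm': [-0.0, 2.0, -1.2], 'head': np.float64(-4.21), 'turn': np.float64(0.19)}
```

View pics/s31.png

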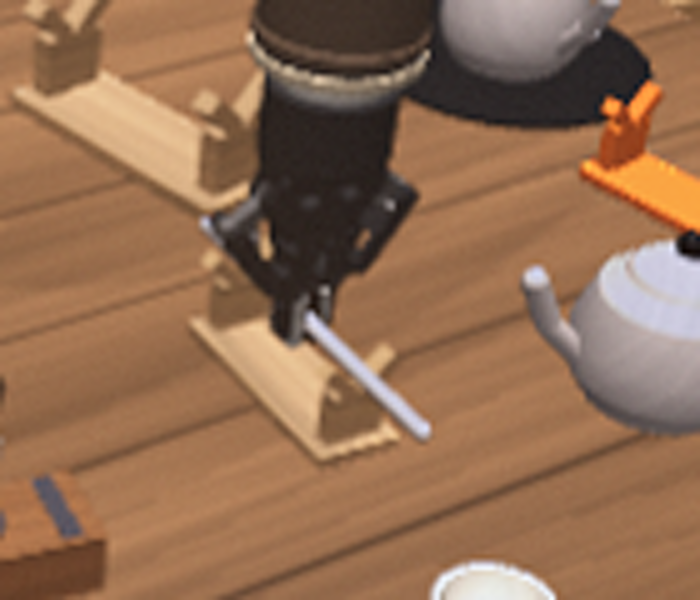

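jog_arm --pt "0 0 0.0015 -0.0012 0.2" --pt "0 0 0 0 0"

```text
time_s: 33.85
ee_pos: [0.5079, 0.2527, -0.0037]
eef_rot: [-1.57, 0.06, -0.061]
wrist_force: [-0.4, -0.3, -1.8]
width: 0.008
```

jog_arm --pt "1 0 0 0 0" --pt "1 0 0 0 0" --pt "1 0 0 0 0" --pt "1 0 0 0 0" --pt "1 0 0 0 0"

```text
time_s: 34.48
ee_pos: [0.5077, 0.2527, -0.0038]
eef_rot: [-1.57, 0.06, -0.06]
wrist_force: [-0.1, 0.0, 1.2]
width: 0.0853
```

```bash
python3 - <<'E'
from h import *
s=st()
img=imaging.read_camera('wrist'); save(img,'w32.png')
E
```

```text
{'time_s': 34.475, 'q': [0.4084, 0.6323, 1.937, -0.0, 0.5723, -1.0855], 'ee_pos': [0.5077, 0.2527, -0.0038], 'eef_rot': [-1.5699, 0.0604, -0.0604], 'wrist_force': [-0.1047, 0.0468, 1.2172], 'ft_torque': [-0.0202, 0.0004, 0.0234], 'width': 0.0853}
```

View pics/w32.png

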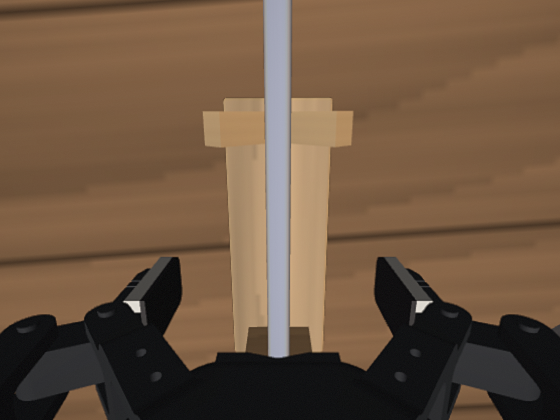

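Bar released in the notches. Rise straight up and go check the eye and the bar.

jog_arm --pt "1 0 -0.02 0 0" --pt "1 0 -0.05 0 0" --pt "1 0 -0.06 0 0" --pt "1 0 -0.05 0 0" --pt "1 0 0 0 0"

```text
time_s: 35.15
ee_pos: [0.51, 0.2537, 0.1803]
eef_rot: [-1.567, 0.055, -0.065]
wrist_force: [0.8, 0.3, -0.7]
width: 0.0853
```

jog_arm --pt "1 0 0 0 0" --pt "1 0 0 0 0"

```text
time_s: 35.4
ee_pos: [0.5069, 0.2523, 0.1749]
eef_rot: [-1.571, 0.062, -0.059]
wrist_force: [0.4, 0.3, -0.3]
width: 0.0854
```

```bash
python3 - <<'E'
from h import *
s=st(); m=cam('wrist'); img=imaging.read_camera('wrist'); save(img,'w33.png')
for d in imaging.trace('wrist','bar')[:1]:
        ys,xs=np.nonzero(d['region']); X=np.c_[xs,ys];c=X.mean(0); v=np.linalg.svd(X-c,full_matrices=False)[2][0]; q=(X-c)@v
        e=np.array([c+v*q.min(),c+v*q.max()]); print(d['p'],onz(m,e,.052).round(4))
img=imaging.read_camera('scene'); save(img,'s33.png')
E
```

```text
{'time_s': 35.4, 'q': [0.4083, 0.3833, 1.8077, -0.0, 0.953, -1.0855], 'ee_pos': [0.5069, 0.2523, 0.1749], 'eef_rot': [-1.571, 0.0621, -0.0588], 'wrist_force': [0.3867, 0.318, -0.3358], 'ft_torque': [-0.0104, 0.0543, -0.039], 'width': 0.0854}
0.79 [[0.3958 0.2616 0.052 ]
 [0.6333 0.2442 0.052 ]]
```

View pics/w33.png

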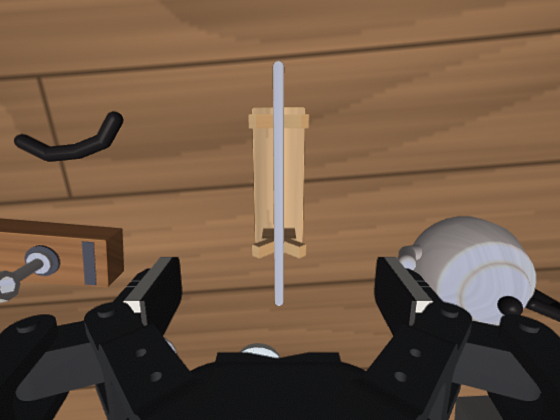

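View pics/s33.png

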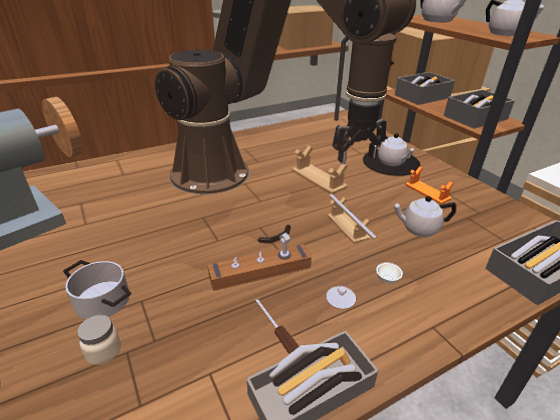

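```bash
python3 -c "
from h import *
print(ctrl.sign_off())"
```

```text
the job is handed in; nothing more can be done
None
```

I turned the eye home with the bar, drew the bar out, laid it back in both notches of its rest, and handed the job in. The clock was at about 35 s at the last reading. No verdict is reported.

- **Turning:** the bar went through the loop with its tip about 40 mm past the loop's centre. The eye turned clockwise about 50°, from a heading of about -31° to -82°. Drag stayed near 0.2 N m, then rose to 0.47 and 0.54 N m while the eye stopped following the bar. I stopped there, well under the 0.9 N m strip limit.
- **Backing out:** I swung the bar back until it lined up with the loop, and the wrist camera showed the eye still at about -82°. The withdrawal showed no notable force. I did not take a separate close-up of the eye afterwards.
- **Bar on rest:** the last look put its ends at (0.396, 0.262) and (0.633, 0.244), within 1 mm of where they were at the start. The gripper was open and well above it. By eye in the scene picture, the bystanders were where they started; I did not measure them.

**What disagreed:** the fingertips stood about 40 mm higher than the reported TCP position. My first grasp therefore closed on air above the bar. I measured the offset in the scene picture and corrected for it from then on. The gripper also read about 7.7 mm on the 10 mm bar, but the grip held throughout.

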